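# Pin a pack of gable blanks in the shaping jig

### The arm

A 6-joint arm with a two-finger parallel gripper is mounted at the origin on a cart in front of the work surface, level with it; the furniture and walls round the work are solid. World frame = base frame: x ahead of the robot, y to its left, z up, the work surface at z = 0. Lengths are in mm, angles in rad, forces in N, time in s.
With the tool pointing down it reaches from about 250 to 850 mm from the base axis. Payload 12.5 kg.
Tool frame: the origin (TCP) lies at the very end of the fingers, on their centre line; the grasp point (between the pads) lies 19 mm behind it; z points along the fingers, y is the direction in which the jaws open and shut (so a half turn about z gives the same grasp; the last joint's range is limited). The gripper opens to 93 mm and grips with 3 to 60 N. Pads are 15 mm wide; open, the fingers measure 128 mm over their backs; the gripper's body (75 mm by 188 mm) begins 65 mm behind the grasp point.
Start: joints at [1.054, 0.351, 1.652, -0, 1.139, -0.085], TCP at [230.146, 499.517, 218.633] pointing down, gripper open.
Joint ranges: [-2.75, 2.75], [-0.79, 2.1], [0.01, 2.65], [-1.57, 4.71], [0.07, 3.14], [-2.87, 2.87]. Speed limits (rad/s): [2.22, 2.22, 2.79, 3.14, 3.14, 3.14].

### API

Orientations are given as a 3x3 rotation matrix whose columns are the frame's x, y, z axes.
In Python, from rig import r, imaging, order gives the robot as it stands.
- The arm moves only by the shell command python3 -m jog 'ROWS' [OPENING]. ROWS is JSON, a list of rows, each a list of 6 numbers: the shift along the tool's x, y, z in units of 40 mm (1.0 is 40 mm), then the turn, a rotation vector about the tool's x, y, z in units of 6 degrees (1.0 is 6 degrees). In form: [[tx, ty, tz, wx, wy, wz], ...]. A call has 1 to 8 rows; each row is the pose to reach, as a shift and turn from the pose commanded when the call began, along the tool's axes at that moment; what a row does not reach only later rows make up. A row lasts 1/12 s, in which the tool goes at most 41.7 mm and 7.16 degrees, less where a joint would pass 70% of its speed; a pose out of reach is approached as far as the arm can. A call with a gripper value outside its range is refused whole. OPENING is the opening, from 0 (shut) to 1 (fully open), set as the call begins (- or left out, the last holds). The fingers move at their own pace and stop on an object; the grip force is fixed at half the most. Time passes only in rows, so rows that repeat a pose let the fingers close. It gives the time, the measured TCP pose, the force and the opening at its end, in the units of the state.
- r.get_state(): the state, without advancing time (a new reading comes with each control period).
- imaging.snapshot(name): name is "scene" or "top" or "wrist"; returns the picture (480x640x3 uint8, red, green, blue); there is no depth.
- imaging.camera_params(name): a dict with "intrinsics" (3x3 intrinsics, pixels), "pose" (4x4, takes a point from camera to world coordinates). Camera axes: x right, y down, z forward; pixel columns grow to the right and rows downward; lengths in mm; the calibration is good to about 2 mm. A picture is of the moment at which its call begins: read the wrist's pose just before it. camera_params takes no time and is no camera call; for the wrist camera it gives the pose at the moment of the call.
- order.sign_off(): hands the job in, once; it reports no verdict.
Trained networks look in the newest picture that a camera, given by its name, has taken for a name from the list of things; names that differ only in an ending like _2 or _b are one class to them, and where a whole thing is asked for, a point or a joint stands for the part that bears it (a point fixed in the world has none). Each returns a list of dicts, best first, with "confidence" (0 to 1); they miss things now and then, are a little off and sometimes report something else, mostly with a low value. They report only what shows in the picture. A call takes as long as a camera call. They do not tell look-alikes from the thing itself.
- imaging.masks_of(camera, query): "mask" (480x640 bool, what is visible of it) and "position" ([column, row] in pixels, amid what is visible of it).
- imaging.landmark_of(camera, query): "position" ([column, row] in pixels: a listed point, or the origin of a listed thing).
The state is a dict: "time": time; "joint_positions": joint angles; "qvel": joint speeds; "joint_efforts": joint torques, N m; "eef_pos": TCP position; "tool_rot": TCP orientation; "contact_force": force on the tool from outside, world axes, zero at the start; "torque": the same for the moment, N m; "grip_width": finger opening in mm.
Only numpy, scipy, OpenCV 4.12 (cv2) and the standard library are available. Lean on these libraries where they do the work, as an engineer would, in place of code of your own. Each camera call takes 0.05 s, during which the arm holds its last target.

### The job

Two plywood gable blanks lie loosely on the shaping jig and a third lies on the bench: lay the third on top of them, pointing the same way, and push the pack square up against the jig's side dowels and end dowel so that the holes come into line. Put the locating pin down through all three, then slide pin and pack along the side dowels, away from the end dowel, feeling for the bore hidden beneath, until the pin drops in and its head sits flat on the pack. Leave the blanks square to the jig and let go; do not shove or tip the model houses and the sanding block on the base board behind.

Things in the scene. Friction and masses are not known exactly. Their poses are not given: they have to be found in the camera images.
- jig: Shaping jig fixed on the bench: flat grey block from -62 to 70 mm in its x (away from the robot within 0.15 rad) and -36 to 36 mm in y, 24 mm high. Origin on its underside, z up. Three upright steel dowels, 10 mm thick, rise 30 mm above its top. Their centres in jig x, y (mm): side dowels (-32, -27) and (20, -27), end dowel (-55, 3).
- jig_seat (a point): Point on the jig's top at jig x = 2, y = 3 mm: the hole of a blank that touches both side dowels (edge at jig y = -22) and the end dowel (foot at x = -50). The bore (15 mm wide, 21 mm deep, upright, under the pack) is in a bush slide clamped flush in a slot along jig x: its centre is 3 to 17 mm from jig_seat along jig +x, set anew each time, to be felt; no offset in y.
- blank_a: Lowest blank, loose on the jig, hole 4 to 9 mm in jig x and 6 to 10 mm in y from jig_seat, skewed up to 0.12 rad. All blanks are alike: plywood gable 9 mm thick, 50 mm wide (y), 100 mm long (x): flat foot at x = -52, eaves at 23, 45-degree roof slopes to a ridge at x = 48 mm. Origin: centre of its round 15 mm through hole, on the underside, z up. About 35 g; slides easily.
- blank_b: Second blank, like blank_a, lying loosely on it (underside 33 mm above the bench), out of line with it in its own way within the same limits; it hides most of blank_a and the bore.
- blank_c: Third blank, like blank_a, lying flat on the bench clear of the jig, same frame, ridge away from the robot within 0.25 rad. Grip it from above across its 50 mm width, 8 mm from the hole towards the foot: laid on the pack (underside 42 mm above the bench) that place comes between the two side dowels, where there is a 42 mm gap for a finger.
- blank_c_ridge (a point): Ridge (pointed end) of the third blank, on its centre line, at blank x = 48 mm, on the underside.
- pin: Steel locating pin, 76 mm long, about 120 g, upright in the wooden block. Origin: centre of the nose's flat end, z up along the pin. Shank 14 mm thick from 0 to 46 mm, its nose tapered to 12 mm over the first 2 mm; round knurled head 26 mm wide from 46 to 76 mm, the place to grip. It has 1 mm clearance on the diameter in blanks and bore and finds a hole within about 1.3 mm.
- pin_shoulder (a point): Point on the pin's axis at the underside of its head, 46 mm above the nose. With the nose on the jig's top it is 70 mm above the bench; home, on the top blank, 51 mm, the nose then 2 mm off the bore's bottom.
- pin_block: Wooden block fixed on the bench, 50 x 50 x 30 mm, origin at the centre of its underside. The pin stands in its one upright hole, 16 mm wide, 24 mm deep, in the middle: nose 6 mm, underside of the head 52 mm, top 82 mm above the bench.
- house_block: Bystander: small grey concrete-look model house, 34 x 40 x 44 mm, standing on the white base board behind the work; origin at the centre of its underside.
- house_block_b: Bystander: wider grey model house, 32 x 54 x 36 mm, standing on the white base board; origin at the centre of its underside.
- sanding_block: Bystander: brown cork sanding block, 33 x 90 x 26 mm, lying on the white base board; origin at the centre of its underside.
Not all that is in view belongs to the job. Of the things that look like the pin, the smaller one is meant.

How it is judged (in metres and radians):
On the way, in this order (a step that is already met when the one before it is completed fails the run):
1. the third blank lies on the other two in the jig, its hole within 25 mm of jig_seat (horizontal distance between blank_c and jig_seat below 0.025 m and z of blank_c in the frame of jig between 0.038 and 0.046 m and angle between blank_c's own z axis and vertical below 0.08 rad), for 0.2 s.
2. the pin is home through all three blanks into the bore (z of pin_shoulder in the frame of jig below 0.053 m and angle between pin's own z axis and vertical below 0.06 rad and horizontal distance between pin_shoulder and jig_seat below 0.019 m), for 0.2 s.
At the end, for the whole second after the job is handed in: The pin stands upright (3.4 degrees) in the bore, its head on the pack (27 mm above the jig's top, at most 2 mm off). All three blanks are on it, holes within 2.5 mm of its axis, the third on top, ridge away from the end dowel, each square to the jig within 2.9 degrees; all at rest (all of step 2 and z of pin_shoulder in the frame of jig above 0.049 m and horizontal distance between each of blank_a, blank_b, blank_c and pin_shoulder below 0.0025 m and angle between the x axis of each of blank_a, blank_b, blank_c and the x axis of jig, either way round below 0.05 rad and z of blank_c in the frame of jig between 0.038 and 0.045 m and x of blank_c_ridge in the frame of jig above 0.04 m and linear speed of each of pin, blank_c below 0.02 m/s); the robot touches nothing.
It fails at once if a model house or the sanding block is shoved more than 20 mm or tipped over (distance of any of house_block, house_block_b, sanding_block from where it was at the start of the episode above 0.02 m or angle between any of house_block, house_block_b, sanding_block's own z axis and vertical above 0.4 rad).
It also fails if it takes over 70 s, if anything falls off the work surface, if the arm or the gripper's body presses on something with over 40 N, if the wrist force passes 120 N, or if a joint passes its speed limit or range.

## Working session

There is one attempt and no reset: what is moved stays moved. The work goes in short steps, Python scripts to look and compute and a shell command to move; the robot and the scene stay as the last step left them, time stands still between calls to the robot, and variables do not carry over. Pictures are saved under pics/ and viewed, and the job is handed in when it is done.

```bash
ls; mkdir -p pics
python3 - <<'E'
from rig import r, imaging, order
import cv2
print(r.get_state())
for n in("scene","top","wrist"):
    im=imaging.snapshot(n); cv2.imwrite(f"pics/{n}0.png",im[:,:,::-1])
    print(n,imaging.camera_params(n))
E
```

```text
pics
{'time': 0.0, 'joint_positions': array([ 1.05441107e+00,  3.51213333e-01,  1.65242623e+00,  1.18914982e-05,
        1.13913119e+00, -8.45872562e-02]), 'qvel': array([ 0.00030556, -0.0011388 , -0.00030932, -0.00126261, -0.00012823,
       -0.00071389]), 'joint_efforts': array([-1.03749135e-03, -4.97309947e+01, -2.85261279e+01,  6.99415407e-02,
        2.56526016e-02, -1.25294405e-04]), 'eef_pos': array([229.96973895, 499.22411097, 218.11316956]), 'tool_rot': array([[-9.08212629e-01,  4.18508627e-01, -5.91070530e-04],
       [ 4.18509030e-01,  9.08212064e-01, -1.01915979e-03],
       [ 1.10290219e-04, -1.17298215e-03, -9.99999306e-01]]), 'contact_force': array([-0.08295728,  0.4066293 , -0.51877334]), 'torque': array([-0.03316916,  0.02640756, -0.00456885]), 'grip_width': 93.24837379853645}
scene {'intrinsics': array([[487.67133034,   0.        , 318.7070106 ],
       [  0.        , 487.67133034, 241.00068881],
       [  0.        ,   0.        ,   1.        ]]), 'pose': array([[-9.07512044e-01, -3.13031643e-01,  2.80059065e-01,
         2.61309565e+02],
       [-4.19815878e-01,  
[... 580 characters left out ...]
],
       [ 2.15252850e-02, -1.93766723e-01, -9.80811460e-01,
         1.40148471e+03],
       [ 0.00000000e+00,  0.00000000e+00,  0.00000000e+00,
         1.00000000e+00]])}
wrist {'intrinsics': array([[389.04936043,   0.        , 320.5023754 ],
       [  0.        , 389.04936043, 243.02043212],
       [  0.        ,   0.        ,   1.        ]]), 'pose': array([[ 4.19281223e-01,  8.81918724e-01,  2.15459092e-01,
         1.70815555e+02],
       [ 9.07856405e-01, -4.07284888e-01, -9.95779528e-02,
         5.27007694e+02],
       [-6.64290346e-05,  2.37357082e-01, -9.71422468e-01,
         3.83479533e+02],
       [ 0.00000000e+00,  0.00000000e+00,  0.00000000e+00,
         1.00000000e+00]])}
```

View pics/scene0.png

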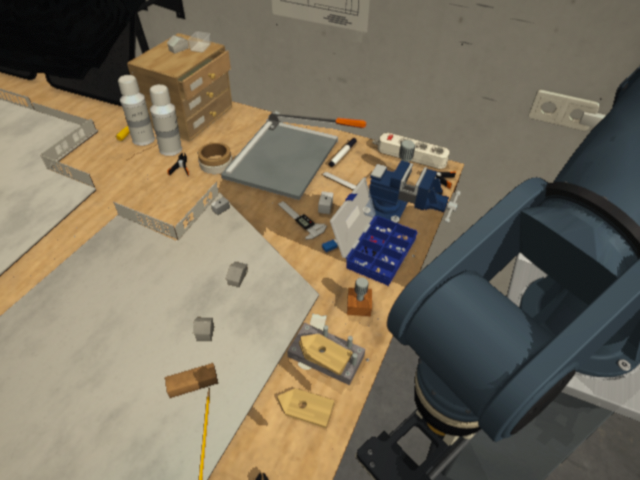

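View pics/top0.png

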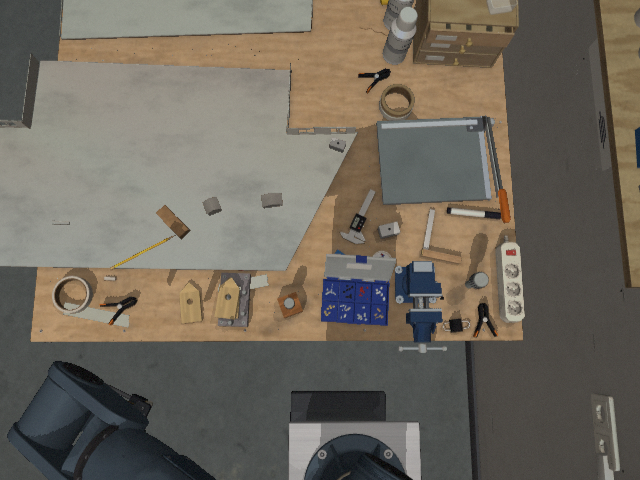

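View pics/wrist0.png

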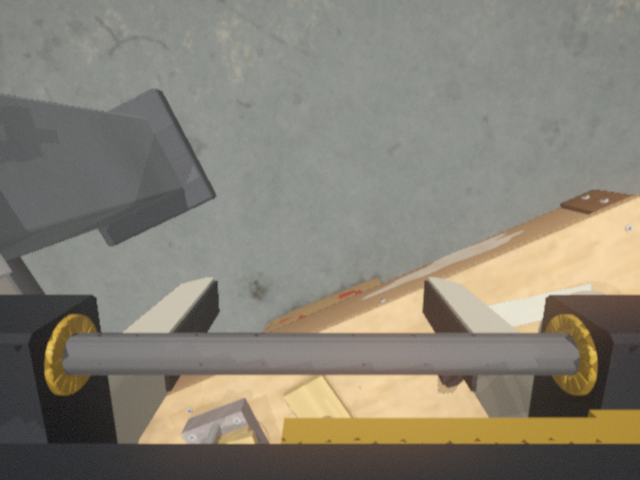

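```bash
cat > h.py <<'E'
from rig import r, imaging, order
import numpy as np, cv2
def ray(cam,px,z,P=None):
    P=P or imaging.camera_params(cam); K=P["intrinsics"];T=P["pose"]
    d=T[:3,:3]@np.linalg.inv(K)@np.array([px[0],px[1],1.])
    o=T[:3,3]; return o+d*(z-o[2])/d[2]
def proj(cam,p,P=None):
    P=P or imaging.camera_params(cam); K=P["intrinsics"];T=P["pose"]
    c=T[:3,:3].T@(np.array(p,float)-T[:3,3]); u=K@c; return u[:2]/u[2]
def snap(cam,name,crop=None,s=1):
    P=imaging.camera_params(cam); im=imaging.snapshot(cam)[:,:,::-1].copy()
    np.savez(f"pics/{name}.npz",im=im,K=P["intrinsics"],T=P["pose"])
    o=im
    if crop: x0,y0,x1,y1=crop; o=im[y0:y1,x0:x1]
    if s!=1: o=cv2.resize(o,None,fx=s,fy=s,interpolation=cv2.INTER_CUBIC)
    cv2.imwrite(f"pics/{name}.png",o); return P,im
E
python3 - <<'E'
from h import *
s=r.get_state(); R=s["tool_rot"]; P=imaging.camera_params("wrist"); T=P["pose"]
print("cam in tool",R.T@(T[:3,3]-s["eef_pos"])); print(R.T@T[:3,:3])
im=imaging.snapshot("top")[:,:,::-1]
cv2.imwrite("pics/t1.png",cv2.resize(im[250:345,150:330],None,fx=4.4,fy=4.4,interpolation=cv2.INTER_CUBIC))
Z=dict(jig=0,blank_a=24,blank_b=33,blank_c=0,blank_c_ridge=0,pin=6,pin_block=0,pin_shoulder=52,jig_seat=24,house_block=0,sanding_block=0)
for cam in("top","scene"):
    imaging.snapshot(cam)
    for q in Z:
        for d in imaging.landmark_of(cam,q)[:2]:
            print(cam,q,round(d["confidence"],2),np.round(d["position"],1),ray(cam,d["position"],Z[q]).round(1))
print(r.get_state()["time"])
E
```

```text
cam in tool [  65.39963897    0.23570781 -165.23718777]
[[-8.35508348e-04 -9.71409939e-01 -2.37406894e-01]
 [ 9.99999334e-01 -1.00060308e-03  5.74911627e-04]
 [-7.96024937e-04 -2.37406255e-01  9.71410128e-01]]
top jig 0.78 [235.4 302.3] [439.5 293.7   0. ]
top blank_a 0.83 [225.9 297. ] [450.6 314.4  24. ]
top blank_a 0.65 [193.1 302.9] [436.2 394.8  24. ]
top blank_b 0.83 [225.9 297. ] [449.8 313.   33. ]
top blank_b 0.65 [193.1 302.9] [435.5 393.   33. ]
top blank_c 0.83 [225.9 297. ] [452.9 317.9   0. ]
top blank_c 0.65 [193.1 302.9] [438.3 399.8   0. ]
top blank_c_ridge 0.8 [192.  282.5] [489.9 404.7   0. ]
top pin 0.64 [290.9 304.6] [432.9 153.5   6. ]
top pin 0.52 [468.1 282.8] [ 487.3 -298.     6. ]
top pin_block 0.84 [289.1 305.8] [430.4 158.2   0. ]
top pin_shoulder 0.57 [477.2 278.9] [ 491.5 -307.7   52. ]
top pin_shoulder 0.48 [290.5 303. ] [433.1 153.1  52. ]
top jig_seat 0.65 [230.  301.2] [440.2 303.9  24. ]
top jig_seat 0.54 [290.7 302.2] [437.4 153.5  24. ]
top house_block 0.54 [267.9 201.5] [702.6 215.6   0. ]
top house_block 0.5 [215.5 207.6] [685.9 351.7   0. ]
top
[... 342 characters left out ...]
0.5] [454.8 289.8   0. ]
scene blank_c 0.56 [319.4 353.9] [458.2 299.7   0. ]
scene blank_c_ridge 0.93 [275.4 396.7] [493.9 414.4   0. ]
scene pin 0.63 [358.8 302.8] [432.6 156.3   6. ]
scene pin_block 0.92 [361.1 308.9] [423.6 164.7   0. ]
scene pin_shoulder 0.56 [405.1 156.8] [ 488.5 -314.1   52. ]
scene pin_shoulder 0.53 [361.7 290. ] [429.7 156.5  52. ]
scene jig_seat 0.93 [326.1 350.9] [443.7 301.3  24. ]
scene jig_seat 0.6 [358.9 301.6] [429.8 166.2  24. ]
scene house_block 0.67 [240.3 280.3] [693.4 207.5  -0. ]
scene house_block 0.63 [203.6 331.8] [691.  353.8  -0. ]
scene sanding_block 0.75 [192. 382.] [648.4 455.    0. ]
scene sanding_block 0.53 [320.1 349.4] [461.2 290.    0. ]
1.4
```

View pics/t1.png

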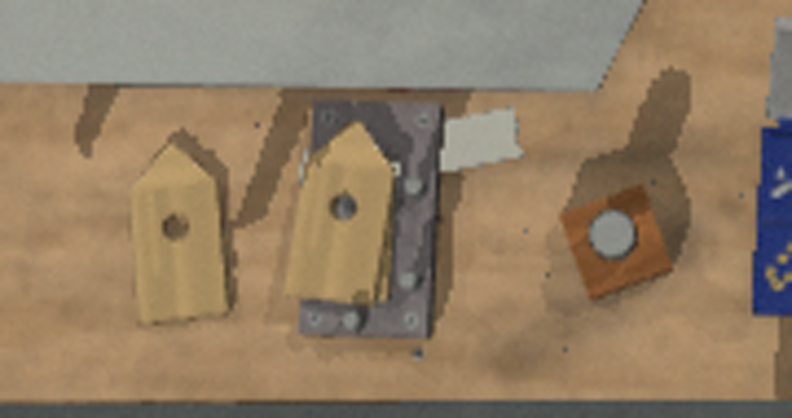

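```bash
cat >> h.py <<'E'
from scipy.spatial.transform import Rotation as Ro
import sys
def Rd(yaw):
    c,s=np.cos(np.radians(yaw)),np.sin(np.radians(yaw))
    return np.array([[c,s,0],[s,-c,0],[0,0,-1.]])  # x axis at yaw, z down, y=z cross x
def plan(x,y,z,yaw):
    s=r.get_state();R=s["tool_rot"];p=s["eef_pos"]
    d=R.T@(np.array([x,y,z])-p)/40; w=Ro.from_matrix(R.T@Rd(yaw)).as_rotvec(degrees=True)/6
    print("row",np.round(d,3).tolist(),np.round(w,3).tolist(),"t",round(s["time"],2), "dist",np.linalg.norm(d)*40)
def st():
    s=r.get_state();R=s["tool_rot"]
    print("t",round(s["time"],2),"p",s["eef_pos"].round(1),"yaw",np.degrees(np.arctan2(R[1,0],R[0,0])).round(2),"tilt",np.round(R[:,2],4),"F",s["contact_force"].round(1),"w",s["grip_width"].round(1))
if __name__=="__main__":
    a=[float(v) for v in sys.argv[1:]]; st()
    if a: plan(*a)
E
python3 h.py 505 290 210 180
```

```text
Traceback (most recent call last):
  File "h.py", line 30, in <module>
    a=[float(v) for v in sys.argv[1:]]; st()
                                        ~~^^
  File "h.py", line 28, in st
    print("t",round(s["time"],2),"p",s["eef_pos"].round(1),"yaw",np.degrees(np.arctan2(R[1,0],R[0,0])).round(2),"tilt",np.round(R[:,2],4),"F",s["contact_force"].round(1),"w",s["grip_width"].round(1))
                                                                                                                                                                              ^^^^^^^^^^^^^^^^^^^^^
AttributeError: 'float' object has no attribute 'round'
```

```bash
sed -i 's/s\["grip_width"\].round(1)/round(float(s["grip_width"]),1)/' h.py
python3 h.py 505 290 210 180
```

```text
t 1.4 p [230.1 499.5 218.6] yaw 155.26 tilt [-0.e+00 -1.e-04 -1.e+00] F [-0.7  0.2  0.6] w 92.7
row [-8.433, -1.881, 0.215] [-0.001, -0.0, -4.123] t 1.4 dist 345.7108458371982
```

```bash
python3 -m jog '[[-8.433,-1.881,0.215,0,0,-4.123],[-8.433,-1.881,0.215,0,0,-4.123],[-8.433,-1.881,0.215,0,0,-4.123],[-8.433,-1.881,0.215,0,0,-4.123],[-8.433,-1.881,0.215,0,0,-4.123],[-8.433,-1.881,0.215,0,0,-4.123],[-8.433,-1.881,0.215,0,0,-4.123],[-8.433,-1.881,0.215,0,0,-4.123]]' 1; python3 h.py 505 290 210 180
```

```text
time: 2.07
eef_pos: [487.4, 303.0, 210.7]
tool_rot: [[-1.0, 0.0, 0.0], [0.0, 1.0, 0.0], [-0.0, 0.0, -1.0]]
contact_force: [0.3, 0.5, 0.5]
grip_width: 92.8
t 2.07 p [487.4 303.  210.7] yaw 180.0 tilt [ 2.e-04  1.e-04 -1.e+00] F [0.3 0.5 0.5] w 92.8
row [-0.44, -0.325, 0.018] [0.001, 0.002, -0.001] t 2.07 dist 21.885193740295975
```

```bash
python3 -m jog '[[-0.44,-0.325,0,0,0,0],[-0.44,-0.325,0,0,0,0],[-0.44,-0.325,0,0,0,0]]'
python3 - <<'E'
from h import *
st(); P,im=snap("wrist","w1"); st()
E
```

```text
time: 2.32
eef_pos: [503.9, 291.0, 210.4]
tool_rot: [[-1.0, 0.002, -0.001], [0.002, 1.0, -0.0], [0.001, -0.0, -1.0]]
contact_force: [-0.9, 0.7, -0.2]
grip_width: 92.5
t 2.32 p [503.9 291.  210.4] yaw 179.88 tilt [-5.e-04 -0.e+00 -1.e+00] F [-0.9  0.7 -0.2] w 92.5
t 2.37 p [503.2 291.7 210.4] yaw 179.97 tilt [-6.e-04 -0.e+00 -1.e+00] F [-0.9  0.4 -0.5] w 92.9
```

View pics/w1.png

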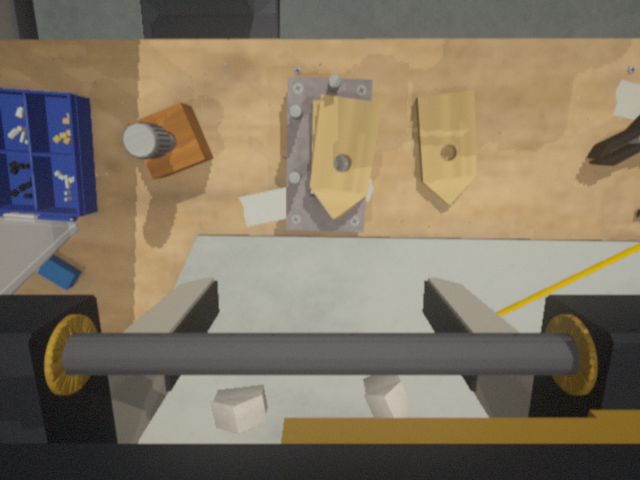

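Run:
```python
import numpy as np,cv2
im=np.load("pics/w1.npz")["im"]
cv2.imwrite("pics/w1a.png",cv2.resize(im[65:240,270:490],None,fx=3.6,fy=3.4,interpolation=cv2.INTER_CUBIC))
cv2.imwrite("pics/w1b.png",cv2.resize(im[90:200,110:220],None,fx=5,fy=5,interpolation=cv2.INTER_CUBIC))
```

```text
(no output)
```

View pics/w1a.png

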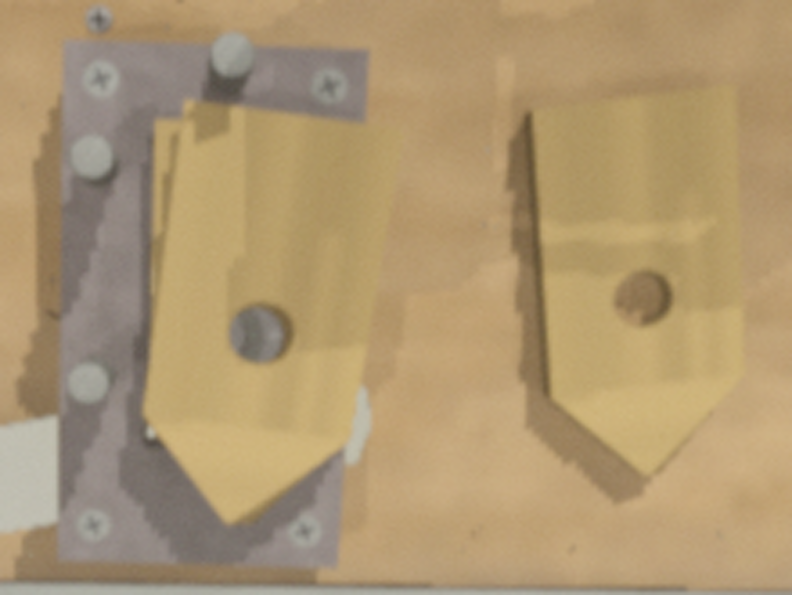

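View pics/w1b.png

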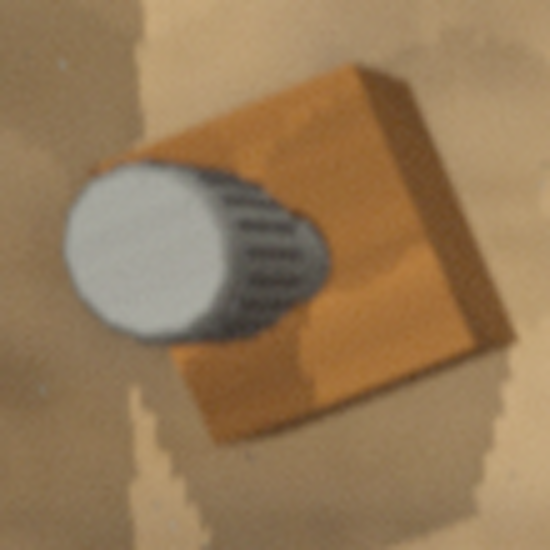

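```bash
cat > m1.py <<'E'
from h import *
D=np.load("pics/w1.npz");P=dict(intrinsics=D["K"],pose=D["T"])
g=lambda x,y,z:ray("w",(x/3.6+270,y/3.4+65),z,P)[:2]
dow=np.array([g(92,157,54),g(89,383,54),g(233,53,54)]); print("dowels",dow.round(1).tolist())
jc=np.array([g(65,41,24),g(368,48,24),g(337,567,24),g(60,562,24)])
M=np.array([[-32,-27],[20,-27],[-55,3],[-62,-36],[-62,36],[70,36],[70,-36]],float)
W=np.vstack([dow,jc])
def fit(M,W):
    mm,mw=M.mean(0),W.mean(0);U,S,V=np.linalg.svd((M-mm).T@(W-mw));R=V.T@np.diag([1,np.linalg.det(V.T@U.T)])@U.T
    return R,mw-R@mm
R,t=fit(M,W);print("jig",t.round(1),np.degrees(np.arctan2(R[1,0],R[0,0])).round(2),"res",(W-(M@R.T+t)).round(1).tolist(),"seat",(R@[2,3]+t).round(1))
Bm=np.array([[-52,-25],[-52,25],[23,25],[48,0],[0,0],[23,-25]],float)
c=np.array([g(530,112,9),g(738,85,9),g(745,376,9),g(647,478,9),g(643,298,9),g(548,392,9)])
R2,t2=fit(Bm,c);print("c",t2.round(1),np.degrees(np.arctan2(R2[1,0],R2[0,0])).round(2),"res",(c-(Bm@R2.T+t2)).round(1).tolist())
print("grip c",(R2@[-8,0]+t2).round(1))
b=np.array([g(184,98,42),g(402,123,42),g(350,441,42),g(232,523,42),g(259,333,42),g(145,413,42)])
R3,t3=fit(Bm,b);print("b",t3.round(1),np.degrees(np.arctan2(R3[1,0],R3[0,0])).round(2),"res",(b-(Bm@R3.T+t3)).round(1).tolist(), "in jig",(R.T@(t3-t)).round(1))
print("pin",ray("w",(139.4,140.4),82,P)[:2].round(1))
E
python3 m1.py
```

```text
dowels [[410.6, 272.0], [462.2, 270.4], [388.2, 302.7]]
jig [443.3 298. ] -1.75 res [[0.1, 0.1], [-0.2, 0.1], [-0.2, 0.0], [0.4, 0.5], [-0.0, -0.5], [-0.3, -0.6], [0.3, 0.3]] seat [445.4 300.9]
c [443.8 409.1] 6.33 res [[0.9, -0.7], [-0.1, 0.4], [0.2, 0.8], [0.6, -0.4], [-0.6, 0.2], [-1.1, -0.3]]
grip c [435.9 408.2]
b [451.  309.9] -7.46 res [[0.1, 0.3], [-0.7, -0.2], [0.7, -0.2], [-0.0, -0.2], [-0.0, -0.4], [-0.0, 0.6]] in jig [ 7.4 12.2]
pin [433.  159.4]
```

```bash
python3 h.py 436 408.2 50 186.3
```

```text
t 2.37 p [503.2 291.7 210.4] yaw 179.97 tilt [-6.e-04 -0.e+00 -1.e+00] F [-0.9  0.4 -0.5] w 92.9
row [1.679, 2.912, 4.012] [0.0, -0.005, -1.056] t 2.37 dist 209.34835435635966
```

```bash
python3 -m jog '[[1.7,2.93,4.01,0,0,-1.056],[1.7,2.93,4.01,0,0,-1.056],[1.7,2.93,4.01,0,0,-1.056],[1.7,2.93,4.01,0,0,-1.056],[1.7,2.93,4.01,0,0,-1.056],[1.7,2.93,4.01,0,0,-1.056],[1.7,2.93,4.01,0,0,-1.056],[1.7,2.93,4.01,0,0,-1.056]]'; python3 h.py 436 408.2 2 186.3
```

```text
time: 3.03
eef_pos: [435.3, 409.4, 51.1]
tool_rot: [[-0.994, -0.112, 0.001], [-0.112, 0.994, 0.0], [-0.001, 0.0, -1.0]]
contact_force: [0.6, 0.3, 1.1]
grip_width: 92.8
t 3.03 p [435.3 409.4  51.1] yaw -173.58 tilt [ 7.e-04  5.e-04 -1.e+00] F [0.6 0.3 1.1] w 92.8
row [-0.013, -0.033, 1.229] [0.004, 0.007, 0.02] t 3.03 dist 49.16472022618605
```

```bash
python3 -m jog '[[0,-0.02,0.9,0,0,0],[0,-0.02,1.22,0,0,0],[0,-0.02,1.22,0,0,0],[0,-0.02,1.22,0,0,0]]';python3 h.py ; python3 -m jog '[[0,0,0,0,0,0],[0,0,0,0,0,0],[0,0,0,0,0,0],[0,0,0,0,0,0],[0,0,0,0,0,0],[0,0,0,0,0,0]]' 0.3; python3 h.py
```

```text
time: 3.37
eef_pos: [436.3, 407.7, 2.2]
tool_rot: [[-0.994, -0.109, 0.0], [-0.109, 0.994, 0.0], [-0.0, 0.0, -1.0]]
contact_force: [-0.0, 0.7, 1.1]
grip_width: 92.9
t 3.37 p [436.3 407.7   2.2] yaw -173.71 tilt [ 4.e-04  3.e-04 -1.e+00] F [-0.   0.7  1.1] w 92.9
time: 3.87
eef_pos: [435.7, 408.0, 1.5]
tool_rot: [[-0.994, -0.11, 0.0], [-0.11, 0.994, 0.0], [-0.0, 0.0, -1.0]]
contact_force: [-0.8, 0.1, -0.0]
grip_width: 57.4
t 3.87 p [435.7 408.    1.5] yaw -173.66 tilt [ 0.  0. -1.] F [-0.8  0.1 -0. ] w 57.4
```

```bash
python3 -m jog '[[0,0,0,0,0,0],[0,0,0,0,0,0],[0,0,0,0,0,0],[0,0,0,0,0,0]]' 0; python3 h.py; python3 -m jog '[[0,0,-1,0,0,0],[0,0,-2,0,0,0],[0,0,-2.2,0,0,0],[0,0,-2.2,0,0,0],[0,0,-2.2,0,0,0]]'; python3 h.py
```

```text
time: 4.2
eef_pos: [435.6, 408.0, 1.4]
tool_rot: [[-0.994, -0.11, -0.0], [-0.11, 0.994, -0.0], [0.0, -0.0, -1.0]]
contact_force: [-0.2, 0.1, 0.8]
grip_width: 49.5
t 4.2 p [435.6 408.    1.4] yaw -173.66 tilt [-1.e-04 -1.e-04 -1.e+00] F [-0.2  0.1  0.8] w 49.5
time: 4.62
eef_pos: [435.5, 407.8, 89.0]
tool_rot: [[-0.994, -0.11, 0.0], [-0.11, 0.994, -0.0], [-0.0, -0.0, -1.0]]
contact_force: [0.9, -0.3, -1.0]
grip_width: 49.8
t 4.62 p [435.5 407.8  89. ] yaw -173.66 tilt [ 0. -0. -1.] F [ 0.9 -0.3 -1. ] w 49.8
```

```bash
cat >> h.py <<'E'
JT=np.array([443.3,298.0]);JA=np.radians(-1.75)
JR=np.array([[np.cos(JA),-np.sin(JA)],[np.sin(JA),np.cos(JA)]])
def j2w(x,y): return (JR@np.array([x,y])+JT)
def w2j(x,y): return JR.T@(np.array([x,y])-JT)
E
python3 - <<'E'
from h import *
x,y=j2w(-4,5);print(x,y);plan(x,y,90,178.25)
E
```

```text
439.4545582027023 303.11982200702283
row [0.191, -2.613, -0.024] [-0.0, 0.0, 1.348] t 4.62 dist 104.8063578650153
```

```bash
python3 -m jog '[[0.05,-0.8,0,0,0,0.5],[0.1,-1.6,0,0,0,1],[0.191,-2.4,0,0,0,1.348],[0.191,-2.613,0,0,0,1.348],[0.191,-2.613,0,0,0,1.348],[0.191,-2.613,0,0,0,1.348]]'
python3 - <<'E'
from h import *
st();x,y=j2w(-4,5);plan(x,y,45,178.25); snap("wrist","w2")
E
```

```text
time: 5.12
eef_pos: [439.5, 303.3, 88.5]
tool_rot: [[-1.0, 0.031, -0.001], [0.031, 1.0, -0.0], [0.001, -0.0, -1.0]]
contact_force: [0.2, 0.5, -0.5]
grip_width: 49.4
t 5.12 p [439.5 303.3  88.5] yaw 178.23 tilt [-1.2e-03 -5.0e-04 -1.0e+00] F [ 0.2  0.5 -0.5] w 49.4
row [-0.001, -0.004, 1.088] [-0.005, -0.011, -0.003] t 5.12 dist 43.515526651278485
```

View pics/w2.png

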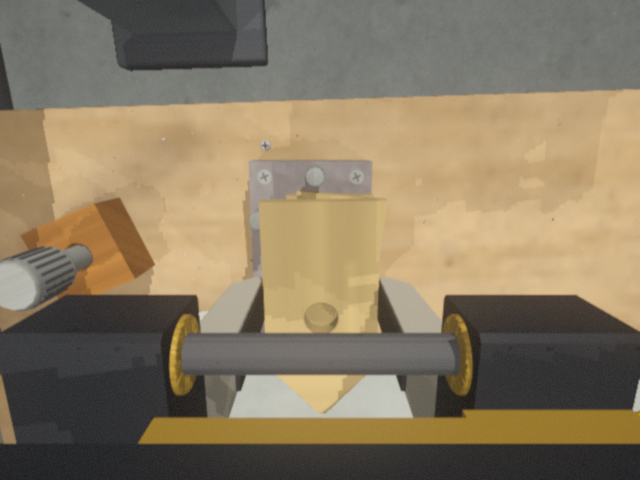

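```bash
python3 -m jog '[[0,0,0.6,0,0,0],[0,0,0.95,0,0,0],[0,0,1.05,0,0,0],[0,0,1.1,0,0,0],[0,0,1.1,0,0,0]]'; python3 h.py;  python3 -m jog '[[0,0,0,0,0,0],[0,0,0,0,0,0],[0,0,0,0,0,0],[0,0,0,0,0,0],[0,0,0,0,0,0],[0,0,0,0,0,0]]' 0.95; python3 h.py
```

```text
time: 5.58
eef_pos: [439.6, 303.9, 45.3]
tool_rot: [[-1.0, 0.03, -0.0], [0.03, 1.0, -0.0], [0.0, -0.0, -1.0]]
contact_force: [0.1, -0.7, -0.5]
grip_width: 48.9
t 5.58 p [439.6 303.9  45.3] yaw 178.3 tilt [-2.e-04 -0.e+00 -1.e+00] F [ 0.1 -0.7 -0.5] w 48.9
time: 6.08
eef_pos: [439.7, 303.3, 45.6]
tool_rot: [[-1.0, 0.031, 0.0], [0.031, 1.0, 0.0], [-0.0, 0.0, -1.0]]
contact_force: [0.3, -0.0, 0.7]
grip_width: 84.9
t 6.08 p [439.7 303.3  45.6] yaw 178.24 tilt [ 3.e-04  2.e-04 -1.e+00] F [ 0.3 -0.   0.7] w 84.9
```

```bash
python3 -m jog '[[0,0.1,0,0,0,0],[0,0.1,0.2,0,0,0],[0,0.1,0.46,0,0,0],[0,0.1,0.46,0,0,0],[0,0.1,0.46,0,0,0]]' 0.98; python3 h.py;  python3 -m jog '[[0,0,0,0,0,0],[0,0,0,0,0,0],[0,0,0,0,0,0],[0,0,0,0,0,0],[0,0,0,0,0,0],[0,0,0,0,0,0]]' 0.6; python3 h.py
```

```text
time: 6.5
eef_pos: [439.1, 306.9, 26.0]
tool_rot: [[-1.0, 0.031, -0.002], [0.031, 1.0, -0.001], [0.002, -0.001, -1.0]]
contact_force: [-0.1, -0.4, 0.4]
grip_width: 91.2
t 6.5 p [439.1 306.9  26. ] yaw 178.24 tilt [-0.0018 -0.001  -1.    ] F [-0.1 -0.4  0.4] w 91.2
time: 7.0
eef_pos: [439.8, 307.3, 27.2]
tool_rot: [[-1.0, 0.031, 0.0], [0.031, 1.0, 0.0], [-0.0, 0.0, -1.0]]
contact_force: [-0.3, 0.4, 1.5]
grip_width: 57.6
t 7.0 p [439.8 307.3  27.2] yaw 178.25 tilt [ 2.e-04  1.e-04 -1.e+00] F [-0.3  0.4  1.5] w 57.6
```

```bash
python3 -m jog '[[0,0,0,0,0,0],[0,0,0,0,0,0],[0,0,0,0,0,0],[0,0,0,0,0,0]]' 0
python3 - <<'E'
from h import *
st(); snap("wrist","w3"); snap("scene","s3",(250,260,430,440),3.3)
E
```

```text
time: 7.33
eef_pos: [439.8, 307.4, 27.1]
tool_rot: [[-1.0, 0.031, 0.0], [0.031, 1.0, 0.0], [-0.0, 0.0, -1.0]]
contact_force: [-1.0, 0.7, 1.8]
grip_width: 50.3
t 7.33 p [439.8 307.4  27.1] yaw 178.25 tilt [ 3.e-04  2.e-04 -1.e+00] F [-1.   0.7  1.8] w 50.3
```

View pics/w3.png

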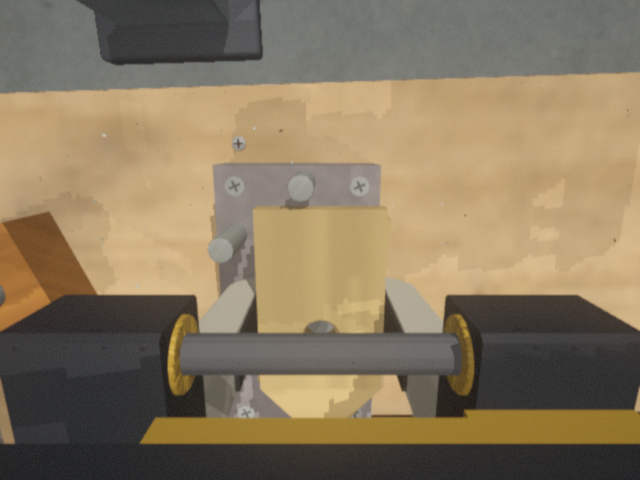

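View pics/s3.png

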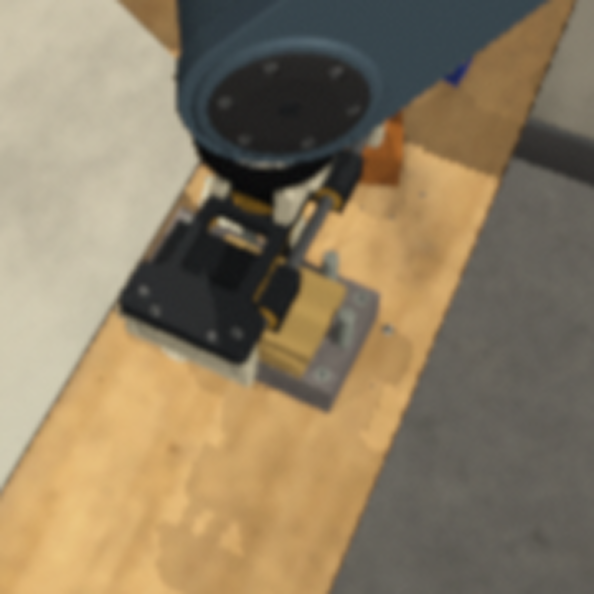

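```bash
python3 -m jog '[[0,-0.05,0,0,0,0],[0,-0.1,0,0,0,0],[0,-0.13,0,0,0,0],[0,-0.13,0,0,0,0]]'; python3 -c "
from h import *
st();s=r.get_state();print(w2j(*s['eef_pos'][:2]))"; python3 -m jog '[[0.03,0,0,0,0,0],[0.06,0,0,0,0,0],[0.09,0,0,0,0,0],[0.12,0,0,0,0,0]]'; python3 -c "
from h import *
st();s=r.get_state();print(w2j(*s['eef_pos'][:2]))"
```

```text
time: 7.77
eef_pos: [439.7, 301.8, 27.1]
tool_rot: [[-1.0, 0.031, 0.0], [0.031, 1.0, -0.0], [-0.0, -0.0, -1.0]]
contact_force: [0.9, -0.5, 3.6]
grip_width: 50.3
t 7.77 p [439.7 301.8  27.1] yaw 178.23 tilt [ 2.e-04 -0.e+00 -1.e+00] F [ 0.9 -0.5  3.6] w 50.3
[-3.71344804  3.66532457]
time: 8.1
eef_pos: [434.9, 302.3, 27.1]
tool_rot: [[-1.0, 0.031, 0.001], [0.031, 1.0, 0.0], [-0.001, 0.0, -1.0]]
contact_force: [2.5, 0.1, 3.4]
grip_width: 50.0
t 8.1 p [434.9 302.3  27.1] yaw 178.25 tilt [ 6.e-04  2.e-04 -1.e+00] F [2.5 0.1 3.4] w 50.0
[-8.52519517  4.02696689]
```

```bash
python3 -m jog '[[0.02,0,0,0,0,0],[0.05,0,0,0,0,0],[0.08,0,0,0,0,0],[0.11,0,0,0,0,0],[0.11,0,0,0,0,0]]'; python3 -c "
from h import *
st();s=r.get_state();print(w2j(*s['eef_pos'][:2]))"; python3 -m jog '[[0.02,0,0,0,0,0],[0.05,0,0,0,0,0],[0.08,0,0,0,0,0],[0.08,0,0,0,0,0]]'; python3 -c "
from h import *
st();s=r.get_state();print(w2j(*s['eef_pos'][:2]))
snap('wrist','w4')"
```

```text
time: 8.52
eef_pos: [433.0, 302.7, 27.7]
tool_rot: [[-1.0, 0.03, 0.006], [0.03, 1.0, 0.002], [-0.006, 0.002, -1.0]]
contact_force: [13.9, -2.9, -1.1]
grip_width: 50.0
t 8.52 p [433.  302.7  27.7] yaw 178.3 tilt [ 0.0058  0.0015 -1.    ] F [13.9 -2.9 -1.1] w 50.0
[-10.46031827   4.38048495]
time: 8.85
eef_pos: [432.2, 303.6, 28.5]
tool_rot: [[-0.999, 0.03, 0.011], [0.03, 1.0, 0.004], [-0.011, 0.004, -1.0]]
contact_force: [22.1, -2.1, -2.1]
grip_width: 49.8
t 8.85 p [432.2 303.6  28.5] yaw 178.28 tilt [ 0.011   0.004  -0.9999] F [22.1 -2.1 -2.1] w 49.8
[-11.28514952   5.27806968]
```

View pics/w4.png

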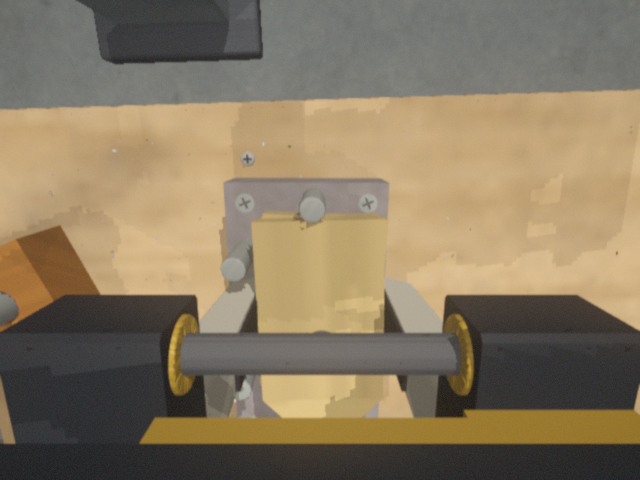

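```bash
python3 -m jog '[[-0.14,0.03,0,0,0,0],[-0.14,0.03,0,0,0,0],[-0.14,0.03,0,0,0,0],[-0.14,0.03,0,0,0,0],[-0.14,0.03,0,0,0,0],[-0.14,0.03,0,0,0,0]]' 0.9; python3 -m jog '[[0,0,-0.6,0,0,0],[0,0,-1.5,0,0,0],[0,0,-2,0,0,0],[-1,0,-2,0,0,0],[-2,0,-2,0,0,0],[-2.2,0,-2,0,0,0],[-2.2,0,-2,0,0,0]]' 0.2;  python3 - <<'E'
from h import *
st();s=r.get_state();print(w2j(*s['eef_pos'][:2]))
snap('wrist','w5'); x,y=j2w(75,3);plan(x,y,80,178.25)
E
```

```text
time: 9.4
eef_pos: [432.3, 303.3, 26.8]
tool_rot: [[-1.0, 0.03, -0.001], [0.03, 1.0, -0.0], [0.001, -0.0, -1.0]]
contact_force: [-0.4, 0.1, 0.3]
grip_width: 82.2
time: 9.98
eef_pos: [522.3, 300.3, 106.8]
tool_rot: [[-0.999, 0.032, 0.001], [0.032, 0.999, 0.0], [-0.0, 0.0, -1.0]]
contact_force: [-0.1, 0.5, 0.1]
grip_width: 41.6
t 9.98 p [522.3 300.3 106.8] yaw 178.16 tilt [ 5.e-04  1.e-04 -1.e+00] F [-0.1  0.5  0.1] w 41.6
[78.93487458  4.75407617]
row [0.051, -0.043, 0.659] [-0.005, -0.012, -0.01] t 10.03 dist 26.485514919643393
```

View pics/w5.png

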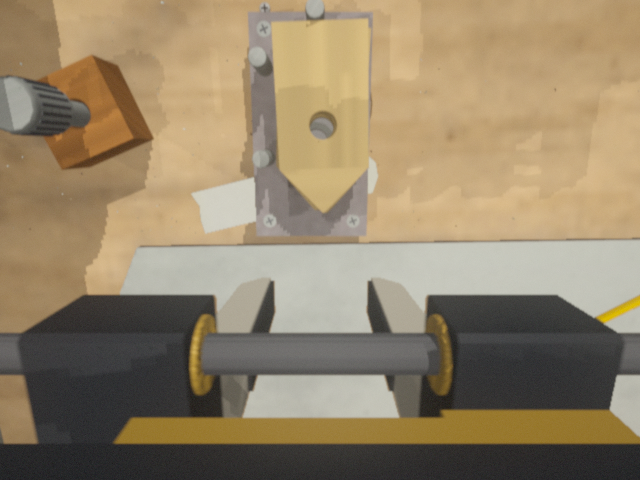

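```bash
python3 -m jog '[[0,-0.045,0.8,0,0,0],[0,-0.045,1.6,0,0,0],[0,-0.045,1.98,0,0,0],[0,-0.045,1.98,0,0,0],[0,-0.045,1.98,0,0,0]]' 0; python3 -c "
from h import *
st();s=r.get_state();print(w2j(*s['eef_pos'][:2]))";python3 -m jog '[[0.1,0,0,0,0,0],[0.2,0,0,0,0,0],[0.3,0,0,0,0,0],[0.4,0,0,0,0,0],[0.5,0,0,0,0,0],[0.5,0,0,0,0,0]]'; python3 -c "
from h import *
st();s=r.get_state();print(w2j(*s['eef_pos'][:2]))"
```

```text
time: 10.45
eef_pos: [518.7, 299.0, 27.0]
tool_rot: [[-1.0, 0.03, -0.002], [0.03, 1.0, -0.001], [0.002, -0.001, -1.0]]
contact_force: [-0.3, -0.5, -0.2]
grip_width: 4.6
t 10.45 p [518.7 299.   27. ] yaw 178.29 tilt [-0.0024 -0.001  -1.    ] F [-0.3 -0.5 -0.2] w 4.6
[75.32789484  3.2858112 ]
time: 10.95
eef_pos: [502.1, 300.2, 28.9]
tool_rot: [[-1.0, 0.03, 0.005], [0.03, 1.0, 0.002], [-0.005, 0.002, -1.0]]
contact_force: [6.4, -0.8, -1.0]
grip_width: 0.8
t 10.95 p [502.1 300.2  28.9] yaw 178.26 tilt [ 0.005   0.0018 -1.    ] F [ 6.4 -0.8 -1. ] w 0.8
[58.71980221  4.00585429]
```

```bash
python3 -m jog '[[0.05,0,0.02,0,0,0],[0.1,0,0.04,0,0,0],[0.1,0,0.04,0,0,0],[0.1,0,0.04,0,0,0]]'; python3 -c "
from h import *
st();s=r.get_state();print(w2j(*s['eef_pos'][:2]))"
```

```text
time: 11.28
eef_pos: [501.6, 301.0, 28.4]
tool_rot: [[-0.999, 0.031, 0.012], [0.031, 1.0, 0.004], [-0.012, 0.005, -1.0]]
contact_force: [18.7, 1.0, -0.8]
grip_width: 0.8
t 11.28 p [501.6 301.   28.4] yaw 178.24 tilt [ 0.0117  0.0044 -0.9999] F [18.7  1.  -0.8] w 0.8
[58.16387877  4.82238177]
```

```bash
python3 -m jog '[[-0.5,0,0,0,0,0],[-0.5,0.5,-0.04,0,0,0],[-0.5,1.45,-0.04,0,0,0],[-0.5,1.5,-0.04,0,0,0],[0.3,1.5,-0.04,0,0,0],[1.1,1.5,-0.04,0,0,0],[1.45,1.5,-0.04,0,0,0],[1.45,1.5,-0.04,0,0,0]]'
python3 - <<'E'
from h import *
st();s=r.get_state();print(w2j(*s['eef_pos'][:2]))
x,y=j2w(-6,52);plan(x,y,27,178.25); snap('wrist','w6')
E
```

```text
time: 11.95
eef_pos: [437.4, 361.3, 27.7]
tool_rot: [[-1.0, 0.029, -0.002], [0.029, 1.0, -0.001], [0.002, -0.001, -1.0]]
contact_force: [-0.3, 0.0, 0.8]
grip_width: 0.6
t 11.95 p [437.4 361.3  27.7] yaw 178.35 tilt [-0.002  -0.0012 -1.    ] F [-0.3  0.   0.8] w 0.6
[-7.84543735 63.08368963]
row [-0.046, -0.277, 0.019] [-0.012, -0.019, 0.018] t 11.95 dist 11.259985826554379
```

View pics/w6.png

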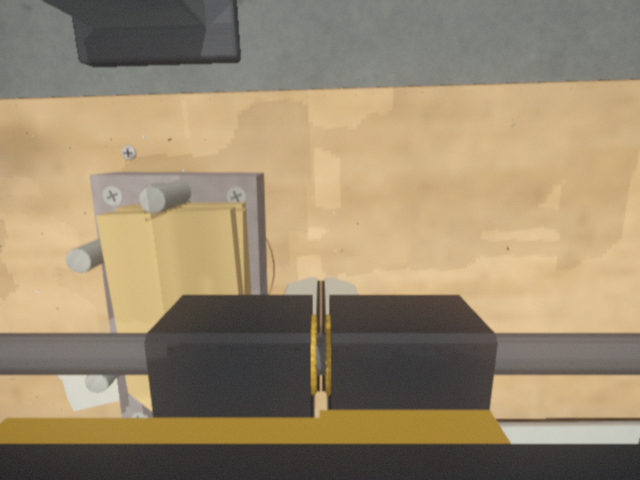

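```bash
python3 -m jog '[[0,-0.1,0,0,0,0],[0,-0.2,0,0,0,0],[0,-0.3,0,0,0,0],[0,-0.4,0,0,0,0],[0,-0.5,0,0,0,0],[0,-0.54,0,0,0,0],[0,-0.54,0,0,0,0]]'
python3 - <<'E'
from h import *
st();s=r.get_state();print(w2j(*s['eef_pos'][:2]))
E
```

```text
time: 12.58
eef_pos: [441.0, 340.2, 28.3]
tool_rot: [[-1.0, 0.031, 0.002], [0.031, 1.0, 0.002], [-0.002, 0.002, -1.0]]
contact_force: [2.5, 3.6, 0.2]
grip_width: 0.5
t 12.58 p [441.  340.2  28.3] yaw 178.2 tilt [ 0.0021  0.002  -1.    ] F [2.5 3.6 0.2] w 0.5
[-3.60072965 42.15357467]
```

```bash
python3 -m jog '[[0.05,-0.05,0,0,0,0],[0.05,-0.1,0,0,0,0],[0.05,-0.1,0,0,0,0]]'
python3 - <<'E'
from h import *
st();s=r.get_state();print(w2j(*s['eef_pos'][:2]))
snap('wrist','w7')
E
```

```text
time: 12.83
eef_pos: [441.1, 339.8, 29.8]
tool_rot: [[-0.999, 0.032, 0.008], [0.032, 0.999, 0.009], [-0.008, 0.009, -1.0]]
contact_force: [4.7, 22.6, 1.4]
grip_width: 0.5
t 12.83 p [441.1 339.8  29.8] yaw 178.17 tilt [ 0.0084  0.0088 -0.9999] F [ 4.7 22.6  1.4] w 0.5
[-3.48704035 41.73989628]
```

View pics/w7.png

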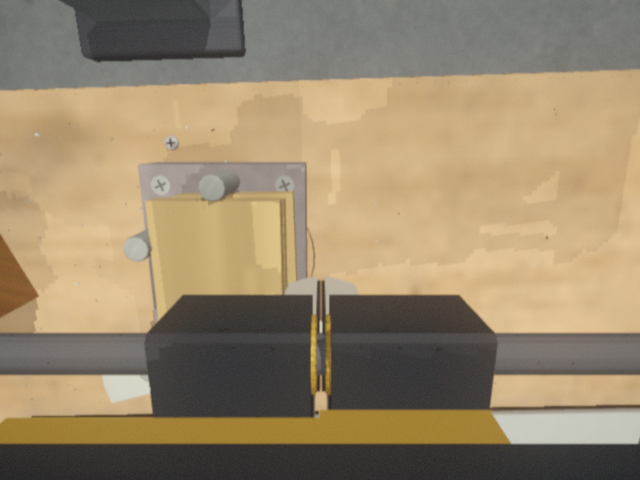

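```bash
python3 -m jog '[[0,0.5,0,0,0,0],[0,0.6,-0.8,0,0,0],[0,0.6,-1.8,0,0,0],[0,0.6,-2.5,0,0,0]]' 0.6
python3 - <<'E'
from h import *
plan(508,235,170,180)
E
```

```text
time: 13.22
eef_pos: [438.9, 360.1, 130.1]
tool_rot: [[-1.0, 0.03, 0.001], [0.03, 1.0, 0.001], [-0.001, 0.001, -1.0]]
contact_force: [0.4, 0.4, 0.7]
grip_width: 22.6
row [-1.822, -3.074, -0.997] [0.005, 0.007, -0.29] t 13.22 dist 148.40638707363485
```

```bash
python3 -m jog '[[-1.8,-3.08,-1,0,0,-0.3],[-1.8,-3.08,-1,0,0,-0.3],[-1.8,-3.08,-1,0,0,-0.3],[-1.8,-3.08,-1,0,0,-0.3],[-1.8,-3.08,-1,0,0,-0.3],[-1.8,-3.08,-1,0,0,-0.3],[-1.8,-3.08,-1,0,0,-0.3]]' 0.6
python3 - <<'E'
from h import *
st();P,im=snap('wrist','w8');st()
a=im[40:240,60:260];b=im[40:240,260:460]
cv2.imwrite("pics/w8a.png",cv2.resize(im[20:240,250:450],None,fx=2.7,fy=2.7,interpolation=cv2.INTER_CUBIC))
E
```

```text
time: 13.8
eef_pos: [506.3, 234.8, 167.4]
tool_rot: [[-1.0, -0.001, -0.001], [-0.001, 1.0, -0.0], [0.001, -0.0, -1.0]]
contact_force: [-0.6, 0.7, 0.0]
grip_width: 55.8
t 13.8 p [506.3 234.8 167.4] yaw -179.97 tilt [-7.e-04 -1.e-04 -1.e+00] F [-0.6  0.7  0. ] w 55.8
t 13.85 p [506.1 235.1 167.3] yaw -179.92 tilt [-9.e-04 -2.e-04 -1.e+00] F [-0.1  0.4 -0. ] w 55.8
```

View pics/w8.png

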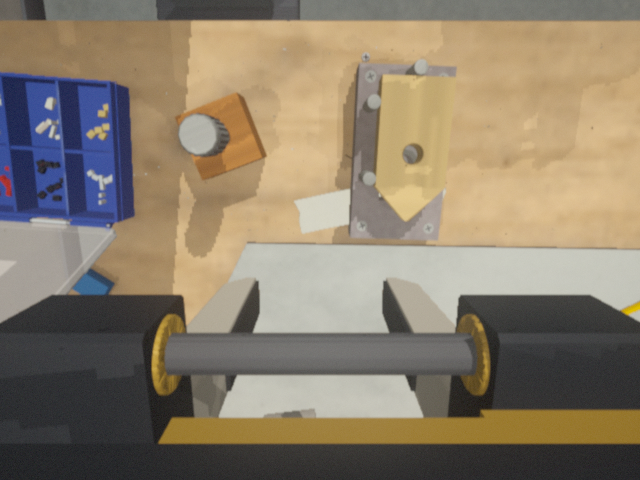

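Run:
```python
import numpy as np,cv2
im=np.load("pics/w8.npz")["im"]
cv2.imwrite("pics/w8a.png",cv2.resize(im[50:245,340:470],None,fx=4,fy=4,interpolation=cv2.INTER_CUBIC)[:600])
cv2.imwrite("pics/w8a.png",cv2.resize(im[50:245,340:470],None,fx=3,fy=3,interpolation=cv2.INTER_CUBIC))
cv2.imwrite("pics/w8b.png",cv2.resize(im[85:185,165:275],None,fx=5,fy=5,interpolation=cv2.INTER_CUBIC))
```

```text
(no output)
```

View pics/w8a.png

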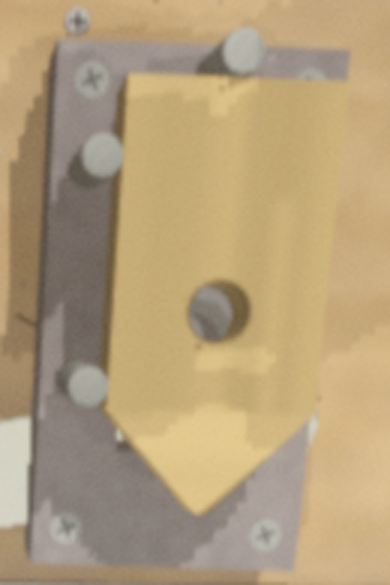

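View pics/w8b.png

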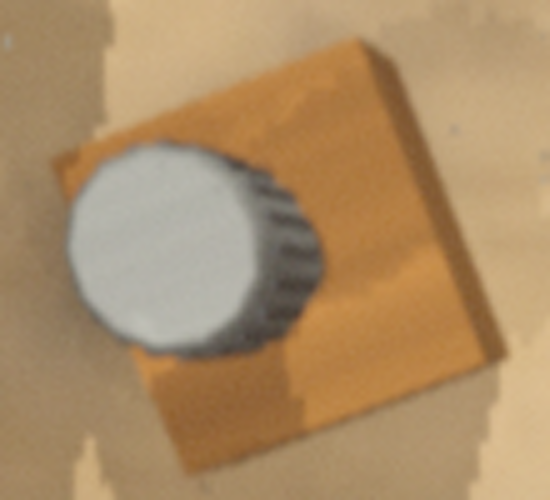

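```bash
cat > m2.py <<'E'
from h import *
D=np.load("pics/w8.npz");P=dict(intrinsics=D["K"],pose=D["T"])
g=lambda x,y,z:ray("w",(x/3+340,y/3+50),z,P)[:2]
def fit(M,W):
    mm,mw=M.mean(0),W.mean(0);U,S,V=np.linalg.svd((M-mm).T@(W-mw));R=V.T@np.diag([1,np.linalg.det(V.T@U.T)])@U.T
    return R,mw-R@mm
W=np.array([g(102,155,54),g(88,384,54),g(243,50,54)])
M=np.array([[-32,-27],[20,-27],[-55,3]],float)
R,t=fit(M,W);print("jig",t.round(1),np.degrees(np.arctan2(R[1,0],R[0,0])).round(2),"res",(W-(M@R.T+t)).round(1).tolist(),"seat",(R@[2,3]+t).round(1))
Bm=np.array([[-52,-25],[-52,25],[23,25],[48,0],[0,0],[23,-25]],float)
c=np.array([g(127,72,51),g(350,80,51),g(315,413,51),g(197,516,51),g(219,310,51),g(106,409,51)])
R2,t2=fit(Bm,c);print("c",t2.round(1),np.degrees(np.arctan2(R2[1,0],R2[0,0])).round(2),"res",(c-(Bm@R2.T+t2)).round(1).tolist(),"injig",(R.T@(t2-t)).round(1))
print("pin",ray("w",(163/5+165,245/5+85),82,P)[:2].round(1))
bc=np.array([ray("w",(x/5+165,y/5+85),30,P)[:2] for x,y in((360,40),(487,365),(190,475),(55,160))]);print("block",bc.round(1).tolist(),bc.mean(0).round(1))
E
python3 m2.py
```

```text
jig [443.2 297.3] -1.89 res [[0.3, 0.1], [-0.6, 0.1], [0.3, -0.2]] seat [445.3 300.2]
c [445.4 300.2] -1.96 res [[0.0, -0.2], [0.0, 0.1], [-0.4, 0.4], [0.6, -0.8], [-0.7, 0.2], [0.4, 0.2]] injig [2.1 3. ]
pin [432.6 158.8]
block [[402.0, 174.1], [448.5, 191.0], [465.0, 144.7], [418.7, 128.0]] [433.5 159.4]
```

```bash
python3 h.py 433 159 115 88.15
```

```text
t 13.85 p [506.1 235.1 167.3] yaw -179.92 tilt [-9.e-04 -2.e-04 -1.e+00] F [-0.1  0.4 -0. ] w 55.8
row [1.829, -1.9, 1.31] [-0.009, -0.006, 15.322] t 13.85 dist 117.7854886042504
```

```bash
python3 -m jog '[[1.83,-1.9,1,0,0,15.3],[1.83,-1.9,1,0,0,15.3],[1.83,-1.9,1,0,0,15.3],[1.83,-1.9,1.3,0,0,15.3],[1.83,-1.9,1.3,0,0,15.3],[1.83,-1.9,1.3,0,0,15.3],[1.83,-1.9,1.3,0,0,15.3],[1.83,-1.9,1.3,0,0,15.3]]' 0.6;python3 h.py 433 159 115 88.15
```

```text
time: 14.52
eef_pos: [432.9, 159.4, 115.4]
tool_rot: [[-0.537, 0.843, -0.001], [0.843, 0.537, -0.0], [0.0, -0.001, -1.0]]
contact_force: [0.2, -0.8, -0.6]
grip_width: 55.9
t 14.52 p [432.9 159.4 115.4] yaw 122.49 tilt [-8.e-04 -1.e-04 -1.e+00] F [ 0.2 -0.8 -0.6] w 55.9
row [-0.009, -0.004, 0.011] [-0.008, -0.001, 5.723] t 14.52 dist 0.5853074110001091
```

```bash
python3 -m jog '[[0,0,0,0,0,5.72],[0,0,0,0,0,5.72],[0,0,0,0,0,5.72],[0,0,0,0,0,5.72],[0,0,0,0,0,5.72],[0,0,0,0,0,5.72],[0,0,0,0,0,5.72]]' 0.55;python3 h.py 433 159 55 88.15
```

```text
time: 15.1
eef_pos: [433.1, 159.1, 115.6]
tool_rot: [[0.023, 1.0, -0.001], [1.0, -0.023, -0.0], [-0.0, -0.001, -1.0]]
contact_force: [-0.6, -0.5, -0.2]
grip_width: 51.2
t 15.1 p [433.1 159.1 115.6] yaw 88.69 tilt [-6.e-04 -1.e-04 -1.e+00] F [-0.6 -0.5 -0.2] w 51.2
row [-0.003, -0.002, 1.514] [-0.006, 0.001, 0.09] t 15.1 dist 60.573130498817406
```

```bash
python3 -m jog '[[0,0,0.7,0,0,0.05],[0,0,1.3,0,0,0.05],[0,0,1.51,0,0,0.05],[0,0,1.51,0,0,0.05],[0,0,1.51,0,0,0.05]]';python3 h.py 433 159 55 88.15; python3 -m jog '[[0,0,0,0,0,0],[0,0,0,0,0,0],[0,0,0,0,0,0],[0,0,0,0,0,0],[0,0,0,0,0,0],[0,0,0,0,0,0],[0,0,0,0,0,0]]' 0.1; python3 h.py
```

```text
time: 15.52
eef_pos: [433.6, 158.7, 55.7]
tool_rot: [[0.031, 1.0, -0.001], [1.0, -0.031, -0.0], [-0.0, -0.001, -1.0]]
contact_force: [0.2, 0.2, 0.2]
grip_width: 51.3
t 15.52 p [433.6 158.7  55.7] yaw 88.23 tilt [-6.e-04 -2.e-04 -1.e+00] F [0.2 0.2 0.2] w 51.3
row [0.008, -0.015, 0.018] [-0.006, 0.002, 0.014] t 15.52 dist 0.9949420034568034
time: 16.1
eef_pos: [433.8, 158.6, 55.8]
tool_rot: [[0.033, 0.999, 0.0], [0.999, -0.033, 0.0], [0.0, 0.0, -1.0]]
contact_force: [-0.9, -0.1, 5.8]
grip_width: 25.0
t 16.1 p [433.8 158.6  55.8] yaw 88.13 tilt [ 4.e-04  2.e-04 -1.e+00] F [-0.9 -0.1  5.8] w 25.0
```

```bash
python3 -m jog '[[0,0,-0.6,0,0,0],[0,0,-1.4,0,0,0],[0,0,-1.8,0,0,0],[0,0,-1.8,0,0,0],[1,0.1,-1.8,0,0,0],[2,0.2,-1.8,0,0,0],[3,0.3,-1.8,0,0,0],[3.3,0.3,-1.8,0,0,0]]'; python3 h.py 446 300 127 88.15
```

```text
time: 16.77
eef_pos: [450.1, 294.0, 126.5]
tool_rot: [[0.031, 1.0, 0.0], [1.0, -0.031, 0.001], [0.001, 0.0, -1.0]]
contact_force: [0.8, -0.0, -2.4]
grip_width: 24.9
t 16.77 p [450.1 294.  126.5] yaw 88.23 tilt [ 4.e-04  9.e-04 -1.e+00] F [ 0.8 -0.  -2.4] w 24.9
row [0.148, -0.107, -0.013] [0.003, -0.009, 0.013] t 16.77 dist 7.3064829778031175
```

```bash
python3 -m jog '[[0.16,-0.1,0,0,0,0],[0.16,-0.1,0,0,0,0],[0.16,-0.1,0,0,0,0]]'
python3 - <<'E'
from h import *
st();plan(446,300,127,88.15);snap("wrist","w9");st();snap("scene","s9",(250,240,430,400),3.5)
E
```

```text
time: 17.02
eef_pos: [445.3, 295.6, 126.7]
tool_rot: [[0.032, 0.999, -0.001], [0.999, -0.032, -0.001], [-0.001, -0.001, -1.0]]
contact_force: [0.5, -0.4, -1.8]
grip_width: 25.0
t 17.02 p [445.3 295.6 126.7] yaw 88.14 tilt [-0.0015 -0.0011 -1.    ] F [ 0.5 -0.4 -1.8] w 25.0
row [0.111, 0.013, -0.009] [-0.014, 0.011, -0.001] t 17.02 dist 4.496578301073751
t 17.07 p [445.7 295.3 127. ] yaw 88.09 tilt [-1.e-03 -8.e-04 -1.e+00] F [-0.2 -1.  -0.6] w 24.7
```

View pics/w9.png

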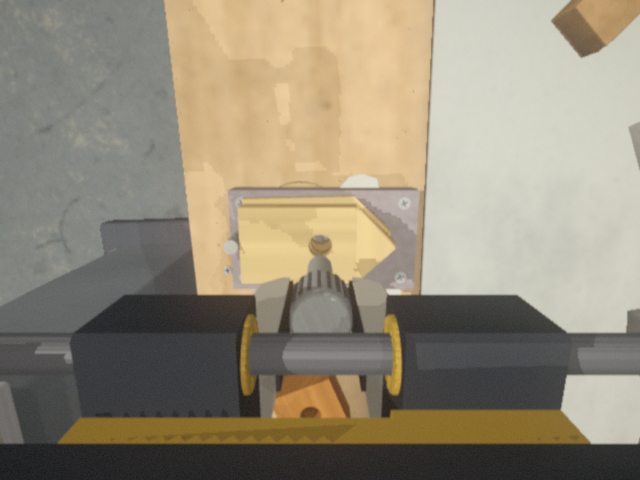

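View pics/s9.png

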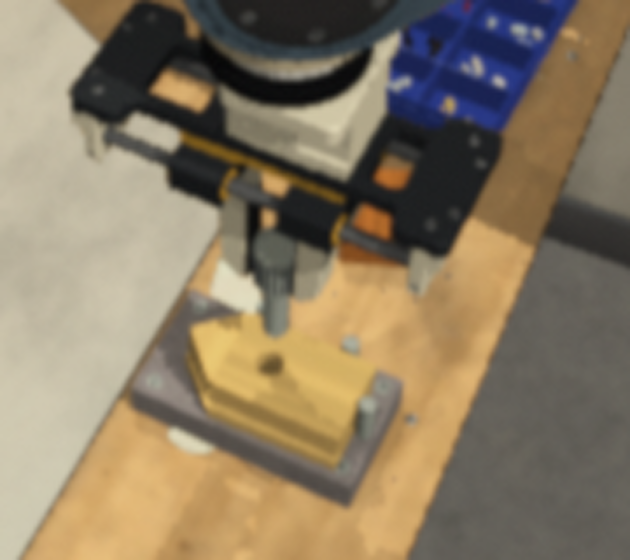

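Run:
```python
from h import *
D=np.load("pics/w9.npz");im=D["im"]
cv2.imwrite("pics/w9a.png",cv2.resize(im[190:340,250:400],None,fx=4,fy=4,interpolation=cv2.INTER_CUBIC))
```

```text
(no output)
```

View pics/w9a.png

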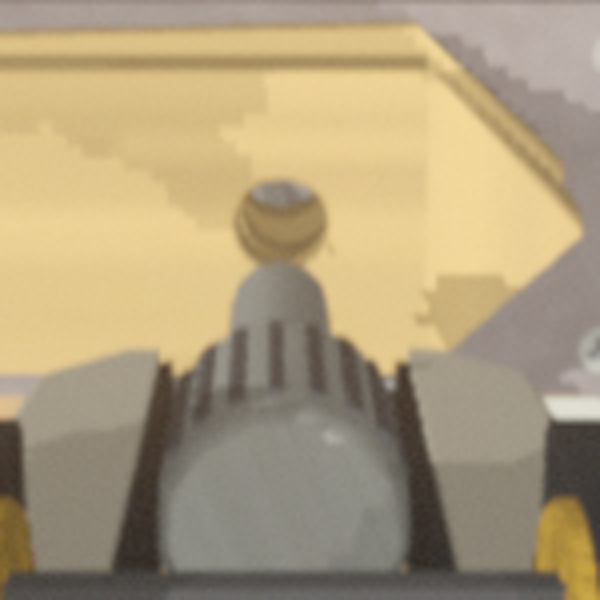

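Run:
```python
from h import *
D=np.load("pics/w9.npz");P=dict(intrinsics=D["K"],pose=D["T"])
hole=ray("w",(320.3,245.5),51,P);print("hole",hole.round(2))
tcp=np.array([445.6,295.4])
th=np.linspace(0,2*np.pi,90)
for dy in (-2,-1,0,1,2):
    px,py=tcp+[0,dy]
    pts=np.array([proj("w",(px+rr*np.cos(t),py+rr*np.sin(t),zz),P) for t in th for rr,zz in((6,77.2),(7,79.2))])
    # shank cols at row ~ 270
    q=[proj("w",(px+s*7,py,90),P) for s in(-1,1)]
    print(dy,"toprow",pts[:,1].min().round(1),"cols",[np.round(v,1).tolist() for v in q])
```

```text
hole [445.4  300.72  51.  ]
-2 toprow 258.2 cols [[308.1, 276.4], [333.8, 275.6]]
-1 toprow 256.5 cols [[308.0, 274.6], [333.7, 273.8]]
0 toprow 254.8 cols [[308.0, 272.9], [333.7, 272.1]]
1 toprow 253.1 cols [[307.9, 271.1], [333.6, 270.3]]
2 toprow 251.4 cols [[307.8, 269.4], [333.6, 268.6]]
```

```bash
python3 -m jog '[[0.135,0.003,0.2,0,0,0],[0.135,0.003,0.55,0,0,0],[0.135,0.003,0.55,0,0,0],[0.135,0.003,0.55,0,0,0]]'
python3 - <<'E'
from h import *
st();P,im=snap("wrist","w10");st()
cv2.imwrite("pics/w10a.png",cv2.resize(im[190:340,250:400],None,fx=4,fy=4,interpolation=cv2.INTER_CUBIC))
E
```

```text
time: 17.45
eef_pos: [446.1, 301.4, 104.8]
tool_rot: [[0.033, 0.999, -0.001], [0.999, -0.033, -0.001], [-0.001, -0.001, -1.0]]
contact_force: [0.1, -0.3, -0.8]
grip_width: 24.9
t 17.45 p [446.1 301.4 104.8] yaw 88.1 tilt [-1.4e-03 -8.0e-04 -1.0e+00] F [ 0.1 -0.3 -0.8] w 24.9
t 17.5 p [446.5 301.6 105.4] yaw 88.1 tilt [-5.e-04 -3.e-04 -1.e+00] F [-0.8  0.2 -1.7] w 25.0
```

View pics/w10a.png

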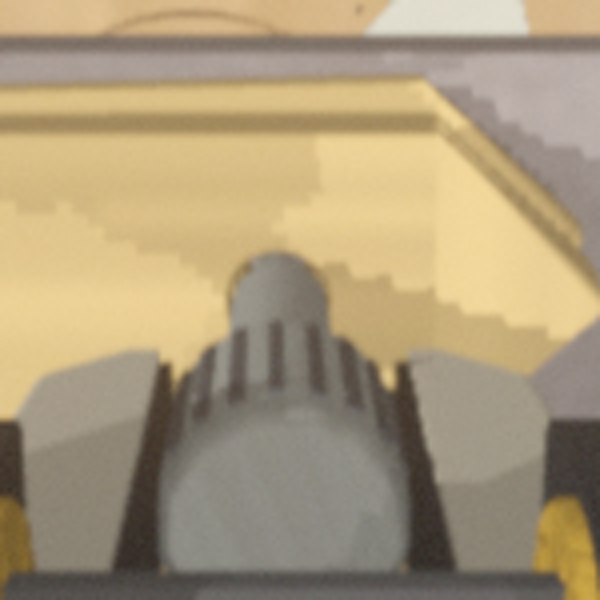

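Run:
```python
from h import *
D=np.load("pics/w10.npz");P=dict(intrinsics=D["K"],pose=D["T"])
tcp=np.array([446.2,301.4]);th=np.linspace(0,2*np.pi,90)
c=lambda rr,zz,dx=0,dy=0:np.array([proj("w",(tcp[0]+dx+rr*np.cos(t),tcp[1]+dy+rr*np.sin(t),zz),P) for t in th])
f=lambda v:((v-[250,190])*4)
for nm,a in(("hole",c(7.5,51)),("nose",c(6,55.3)),("chamf",c(7,57.3))):
    q=f(a);print(nm,"top",q[:,1].min().round(1),"cols",q[:,0].min().round(1),q[:,0].max().round(1))
print("pxper mm",(f(c(0,51,0,1))-f(c(0,51)))[0])
```

```text
hole top 243.3 cols 231.2 333.4
nose top 261.2 cols 240.6 323.9
chamf top 258.2 cols 233.3 331.3
pxper mm [-0.23232431 -6.53739761]
```

```bash
python3 -m jog '[[-0.035,0,0,0,0,0],[-0.035,0,0,0,0,0],[-0.035,0,0,0,0,0]]'
python3 - <<'E'
from h import *
st();P,im=snap("wrist","w11");st()
cv2.imwrite("pics/w11a.png",cv2.resize(im[235:285,290:350],None,fx=11,fy=11,interpolation=cv2.INTER_CUBIC))
E
```

```text
time: 17.75
eef_pos: [446.6, 300.5, 105.9]
tool_rot: [[0.033, 0.999, 0.001], [0.999, -0.033, 0.0], [0.0, 0.001, -1.0]]
contact_force: [-0.1, -0.4, -1.6]
grip_width: 24.8
t 17.75 p [446.6 300.5 105.9] yaw 88.12 tilt [ 6.e-04  3.e-04 -1.e+00] F [-0.1 -0.4 -1.6] w 24.8
t 17.8 p [446.5 300.6 105.8] yaw 88.12 tilt [ 5.e-04  3.e-04 -1.e+00] F [-0.3  0.5 -0.8] w 25.3
```

View pics/w11a.png

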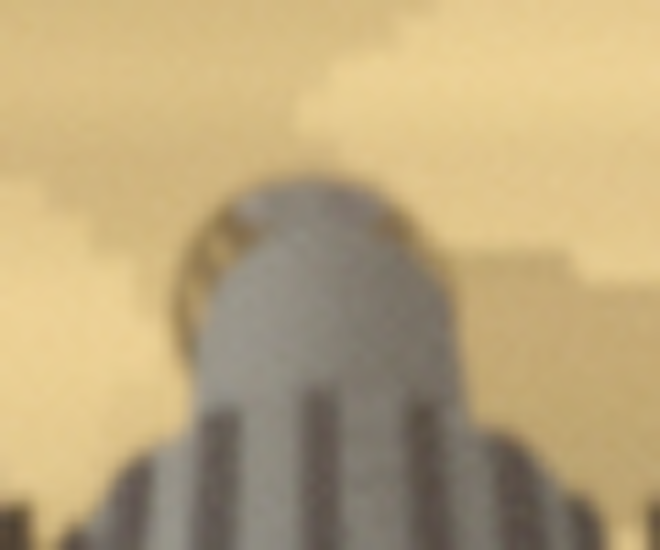

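```bash
python3 -m jog '[[0.012,-0.017,0,0,0,0],[0.012,-0.017,0,0,0,0],[0.012,-0.017,0.08,0,0,0],[0.012,-0.017,0.12,0,0,0],[0.012,-0.017,0.16,0,0,0],[0.012,-0.017,0.2,0,0,0],[0.012,-0.017,0.24,0,0,0],[0.012,-0.017,0.24,0,0,0]]'; python3 h.py
```

```text
time: 18.47
eef_pos: [445.6, 301.0, 95.5]
tool_rot: [[0.033, 0.999, -0.0], [0.999, -0.033, -0.0], [-0.0, -0.0, -1.0]]
contact_force: [-1.1, 0.1, -1.5]
grip_width: 24.7
t 18.47 p [445.6 301.   95.5] yaw 88.13 tilt [-5.e-04 -3.e-04 -1.e+00] F [-1.1  0.1 -1.5] w 24.7
```

```bash
python3 -m jog '[[0,0,0.06,0,0,0],[0,0,0.12,0,0,0],[0,0,0.18,0,0,0],[0,0,0.24,0,0,0],[0,0,0.3,0,0,0],[0,0,0.3,0,0,0]]'; python3 h.py;python3 -m jog '[[0,0,0.06,0,0,0],[0,0,0.12,0,0,0],[0,0,0.18,0,0,0],[0,0,0.2,0,0,0],[0,0,0.2,0,0,0]]'; python3 h.py
```

```text
time: 18.97
eef_pos: [445.6, 301.0, 83.3]
tool_rot: [[0.033, 0.999, -0.0], [0.999, -0.033, -0.0], [-0.0, -0.0, -1.0]]
contact_force: [0.2, -0.1, -2.0]
grip_width: 25.0
t 18.97 p [445.6 301.   83.3] yaw 88.13 tilt [-5.e-04 -3.e-04 -1.e+00] F [ 0.2 -0.1 -2. ] w 25.0
time: 19.38
eef_pos: [447.7, 303.4, 79.8]
tool_rot: [[0.033, 0.999, 0.005], [0.999, -0.033, 0.005], [0.005, 0.005, -1.0]]
contact_force: [-7.9, 4.1, 37.7]
grip_width: 25.1
t 19.38 p [447.7 303.4  79.8] yaw 88.11 tilt [ 0.0054  0.0049 -1.    ] F [-7.9  4.1 37.7] w 25.1
```

```bash
python3 -m jog '[[0,0,-0.1,0,0,0],[0,0,-0.1,0,0,0],[0,0,-0.1,0,0,0]]'
python3 - <<'E'
from h import *
st();P,im=snap("wrist","w12");st();snap("scene","s12",(290,290,390,390),6)
E
```

```text
time: 19.63
eef_pos: [446.4, 301.6, 80.6]
tool_rot: [[0.033, 0.999, 0.002], [0.999, -0.033, 0.001], [0.001, 0.002, -1.0]]
contact_force: [-1.0, 1.7, 10.7]
grip_width: 24.7
t 19.63 p [446.4 301.6  80.6] yaw 88.13 tilt [ 0.002   0.0014 -1.    ] F [-1.   1.7 10.7] w 24.7
t 19.68 p [446.4 301.7  80.6] yaw 88.12 tilt [ 0.0019  0.0015 -1.    ] F [-0.3  2.1 11. ] w 24.8
```

View pics/w12.png

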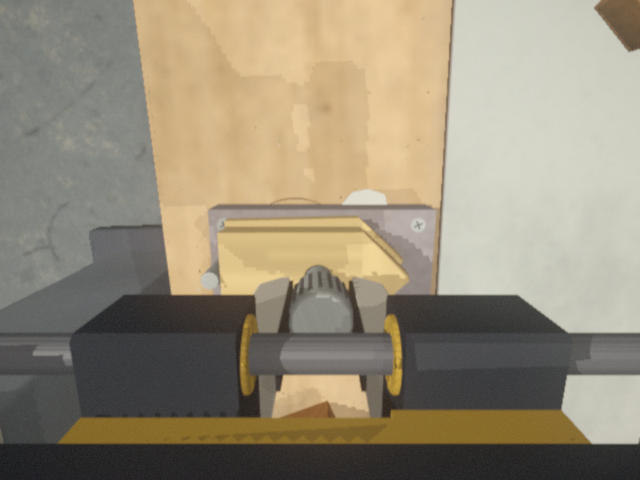

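View pics/s12.png

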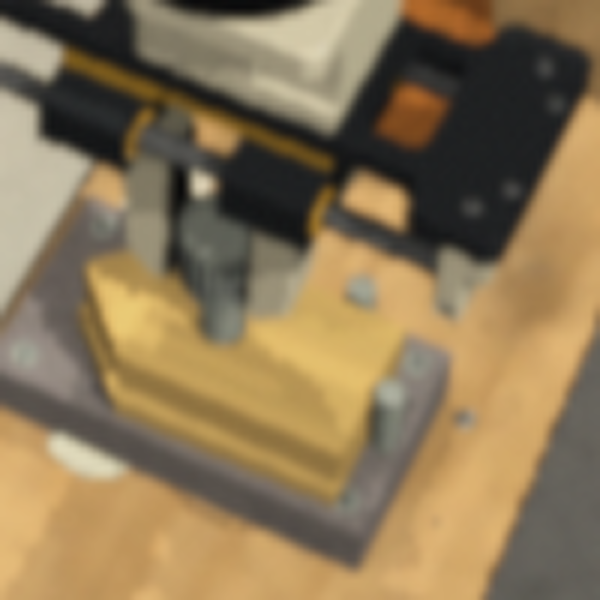

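Run:
```python
from h import *
a=np.load("pics/w9.npz")["im"][225:265,300:340];b=np.load("pics/w8.npz")["im"][133:173,393:433]
o=np.hstack([cv2.resize(v,(400,400),interpolation=cv2.INTER_CUBIC) for v in(a,b)])
o=cv2.convertScaleAbs(o,alpha=1.4);cv2.imwrite("pics/holes.png",o)
```

```text
(no output)
```

View pics/holes.png

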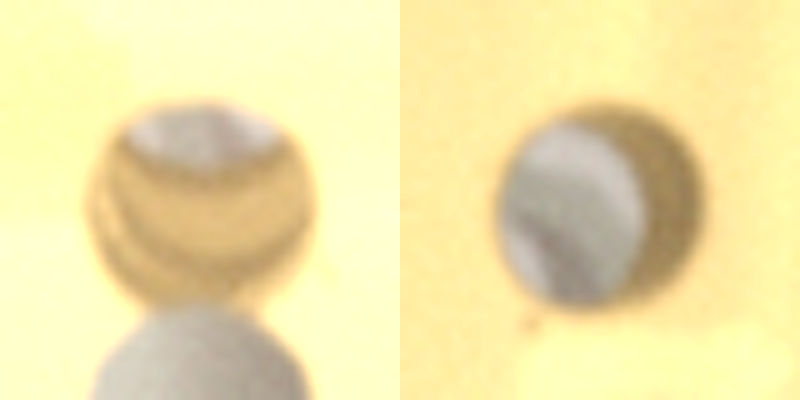

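```bash
python3 -m jog '[[-0.02,0,-0.06,0,0,0],[-0.02,0,-0.06,0,0,0],[-0.02,0,-0.06,0,0,0]]'; python3 h.py; python3 -m jog '[[0,0,0,0,0,0],[0,0,0,0,0,0],[0,0,0,0,0,0],[0,0,0,0,0,0]]' 0.5
python3 - <<'E'
from h import *
st();snap("scene","s13",(290,260,390,380),5)
E
```

```text
time: 19.98
eef_pos: [445.9, 300.3, 82.1]
tool_rot: [[0.033, 0.999, 0.0], [0.999, -0.033, 0.0], [0.0, 0.0, -1.0]]
contact_force: [2.0, 2.6, 0.4]
grip_width: 25.3
t 19.98 p [445.9 300.3  82.1] yaw 88.12 tilt [ 3.e-04  3.e-04 -1.e+00] F [2.  2.6 0.4] w 25.3
time: 20.32
eef_pos: [445.5, 300.1, 82.0]
tool_rot: [[0.033, 0.999, -0.001], [0.999, -0.033, -0.0], [-0.0, -0.001, -1.0]]
contact_force: [-0.3, -0.3, 0.7]
grip_width: 44.8
t 20.32 p [445.5 300.1  82. ] yaw 88.13 tilt [-6.e-04 -4.e-04 -1.e+00] F [-0.3 -0.3  0.7] w 44.8
```

View pics/s13.png

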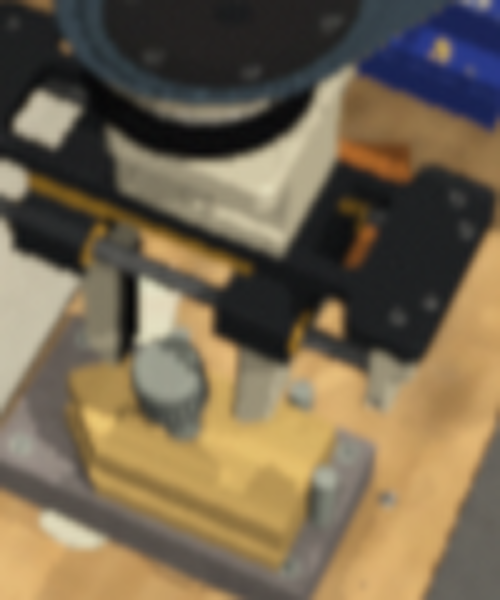

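```bash
python3 -m jog '[[0.8,0,-0.1,0,0,0],[1.7,0,-0.1,0,0,0],[2,0,-0.1,0,0,0],[2,0,-0.1,0,0,0],[2,0,-0.1,0,0,0]]'
python3 - <<'E'
from h import *
st();s=r.get_state();print(w2j(*s['eef_pos'][:2]));snap("scene","s14",(280,270,400,390),5);snap("wrist","w14")
E
```

```text
time: 20.78
eef_pos: [447.8, 379.9, 85.8]
tool_rot: [[0.031, 1.0, -0.001], [1.0, -0.031, -0.001], [-0.001, -0.001, -1.0]]
contact_force: [0.9, -0.2, 0.6]
grip_width: 46.7
t 20.78 p [447.8 379.9  85.8] yaw 88.2 tilt [-8.e-04 -8.e-04 -1.e+00] F [ 0.9 -0.2  0.6] w 46.7
[ 1.99958733 81.9905155 ]
```

View pics/s14.png

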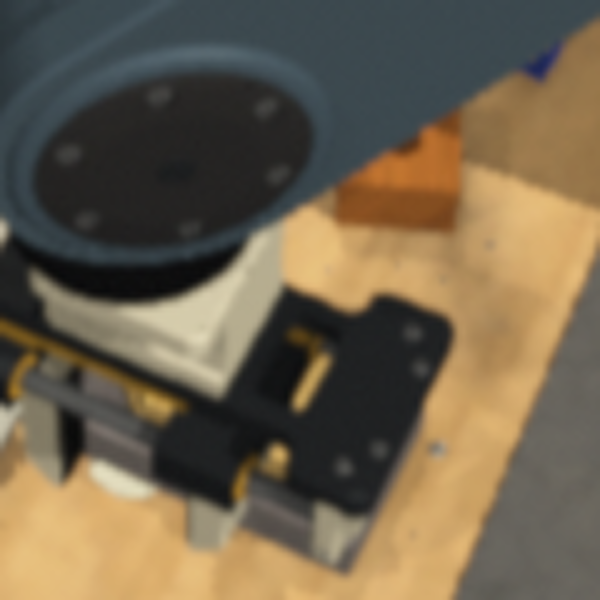

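View pics/w14.png

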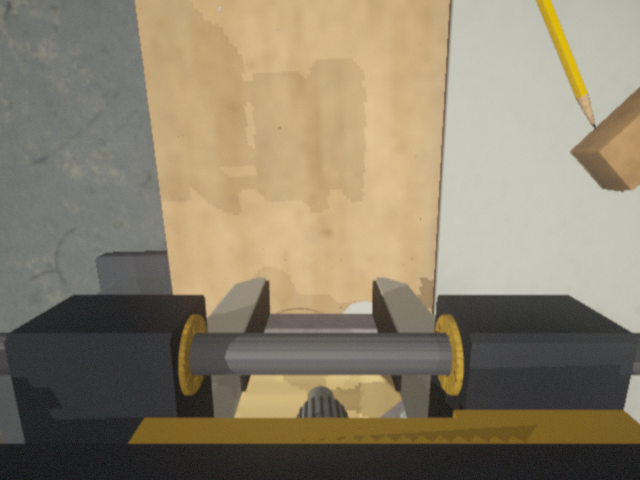

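Run:
```python
from h import *
D=np.load("pics/s13.npz");P=dict(intrinsics=D["K"],pose=D["T"])
f=lambda p:((proj("s",p,P)-[290,260])*5).round(0)
for sh in(79,76,70,):
    print(sh,"top",f((445.5,300.3,sh+30)),"shoulder",f((445.5,300.3,sh)),"pack",f((445.5,300.3,51)))
print("tilt 3deg toward +y top", f((445.5,300.3+3,109)),f((445.5-3,300.3,109)))
```

```text
79 top [183. 326.] shoulder [181. 372.] pack [179. 413.]
76 top [183. 330.] shoulder [181. 376.] pack [179. 413.]
70 top [182. 340.] shoulder [180. 385.] pack [179. 413.]
tilt 3deg toward +y top [180. 332.] [191. 329.]
```

```bash
python3 -m jog '[[0,0,-1,0,0,0],[0,0,-2,0,0,0],[-1,0,-2,0,0,0],[-2,0,-2,0,0,0],[-3,0,-2,0,0,0],[-3.3,0,-2,0,0,0],[-3.3,0,-2,0,0,0]]'
python3 - <<'E'
from h import *
st();P,im=snap("wrist","w15");st();snap("scene","s15",(280,270,400,390),5)
E
```

```text
time: 21.47
eef_pos: [443.8, 245.1, 166.4]
tool_rot: [[0.037, 0.999, -0.0], [0.999, -0.037, -0.001], [-0.001, -0.0, -1.0]]
contact_force: [0.6, 0.3, 0.2]
grip_width: 46.8
t 21.47 p [443.8 245.1 166.4] yaw 87.91 tilt [-4.e-04 -5.e-04 -1.e+00] F [0.6 0.3 0.2] w 46.8
t 21.52 p [444.2 246.9 166.5] yaw 87.95 tilt [ 2.e-04  2.e-04 -1.e+00] F [ 0.4  0.4 -0.5] w 46.4
```

View pics/w15.png

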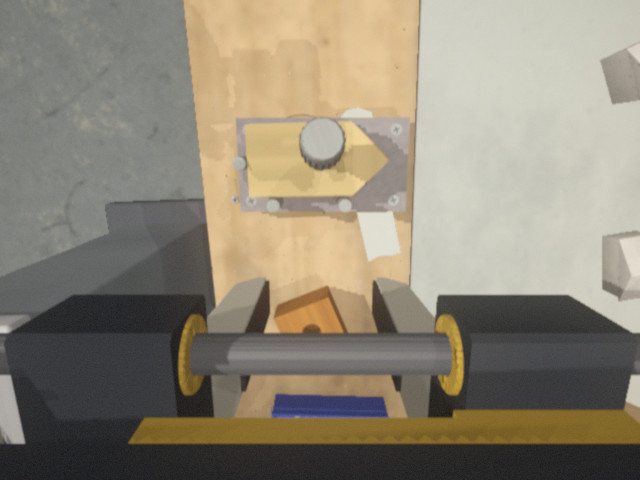

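View pics/s15.png

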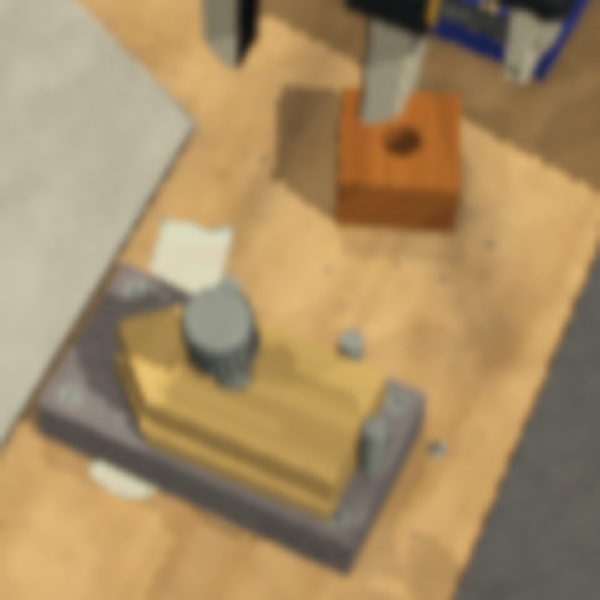

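Run:
```python
from h import *
D=np.load("pics/w15.npz");P=dict(intrinsics=D["K"],pose=D["T"])
S=np.load("pics/s15.npz");Q=dict(intrinsics=S["K"],pose=S["T"])
cv2.imwrite("pics/w15a.png",cv2.resize(D["im"][100:225,225:425],None,fx=4,fy=4,interpolation=cv2.INTER_CUBIC))
cv2.imwrite("pics/s15a.png",cv2.resize(S["im"][310:390,290:370],None,fx=7,fy=7,interpolation=cv2.INTER_CUBIC))
for z in(95,100,105,110): print(z,ray("w",(322,137),z,P).round(1),ray("s",(323.4,334),z,Q).round(1))
```

```text
95 [447.4 317.   95. ] [446.5 311.3  95. ]
100 [447.4 316.9 100. ] [445.2 314.2 100. ]
105 [447.4 316.8 105. ] [444.  317.2 105. ]
110 [447.4 316.6 110. ] [442.8 320.2 110. ]
```

View pics/w15a.png

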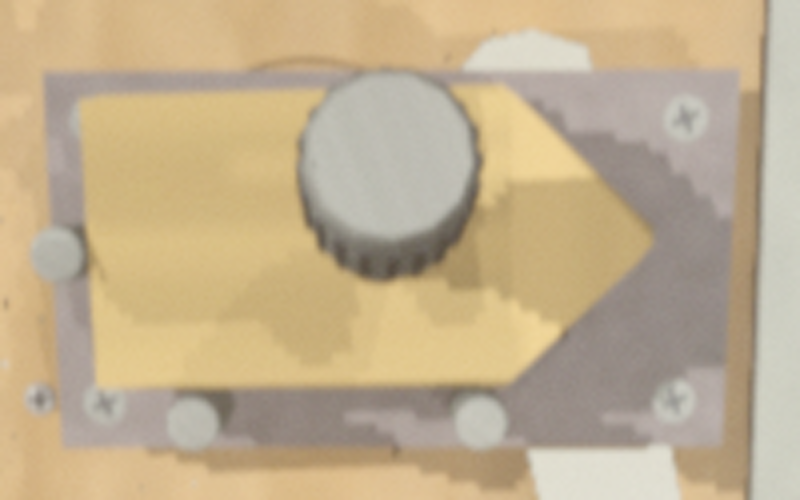

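View pics/s15a.png

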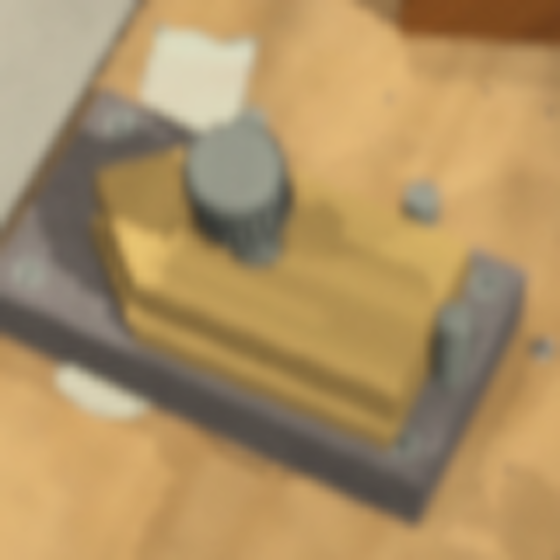

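```bash
python3 h.py 446 302 135 178.25
```

```text
t 21.57 p [444.3 248.1 166.5] yaw 88.03 tilt [ 4.e-04  4.e-04 -1.e+00] F [ 0.2 -0.1  0.5] w 46.8
row [1.349, -0.004, 0.788] [0.006, -0.0, -15.037] t 21.57 dist 62.47462839930744
```

```bash
python3 -m jog '[[1.35,0,0.4,0,0,-15.0],[1.35,0,0.75,0,0,-15.0],[1.35,0,0.75,0,0,-15.0],[1.35,0,0.75,0,0,-15.0],[1.35,0,0.75,0,0,-15.0],[1.35,0,0.75,0,0,-15.0],[1.35,0,0.75,0,0,-15.0],[1.35,0,0.75,0,0,-15.0]]' 1;python3 h.py 446 302 135 178.25
```

```text
time: 22.23
eef_pos: [445.6, 303.6, 135.9]
tool_rot: [[-0.828, 0.561, -0.0], [0.561, 0.828, 0.0], [0.0, -0.0, -1.0]]
contact_force: [0.2, -0.1, -0.1]
grip_width: 91.9
t 22.23 p [445.6 303.6 135.9] yaw 145.86 tilt [-2.e-04  1.e-04 -1.e+00] F [ 0.2 -0.1 -0.1] w 91.9
row [-0.032, -0.028, 0.023] [0.0, -0.002, -5.399] t 22.23 dist 1.9357462155697582
```

```bash
python3 -m jog '[[-0.03,-0.028,0,0,0,-5.4],[-0.03,-0.028,0,0,0,-5.4],[-0.03,-0.028,0.1,0,0,-5.4],[-0.03,-0.028,0.3,0,0,-5.4],[-0.03,-0.028,0.7,0,0,-5.4],[-0.03,-0.028,1.1,0,0,-5.4],[-0.03,-0.028,1.33,0,0,-5.4],[-0.03,-0.028,1.33,0,0,-5.4]]' 1;python3 h.py 446 302 82 178.25
```

```text
time: 22.9
eef_pos: [445.1, 301.1, 81.1]
tool_rot: [[-0.999, 0.038, -0.003], [0.038, 0.999, -0.001], [0.003, -0.002, -1.0]]
contact_force: [0.2, 0.1, -0.5]
grip_width: 92.5
t 22.9 p [445.1 301.1  81.1] yaw 177.85 tilt [-0.0028 -0.0014 -1.    ] F [ 0.2  0.1 -0.5] w 92.5
row [-0.022, 0.024, -0.022] [-0.015, -0.026, -0.067] t 22.9 dist 1.6026015798204467
```

```bash
python3 -m jog '[[0,0,0,0,0,0],[0,0,0,0,0,0],[0,0,0,0,0,0],[0,0,0,0,0,0],[0,0,0,0,0,0],[0,0,0,0,0,0],[0,0,0,0,0,0],[0,0,0,0,0,0]]' 0.35; python3 -m jog '[[0,0,0,0,0,0],[0,0,0,0,0,0],[0,0,0,0,0,0]]' 0.1; python3 -c "
from h import *
st();P,im=snap('wrist','w16');st();snap('scene','s16',(280,270,400,390),5)"
```

```text
time: 23.57
eef_pos: [446.2, 300.7, 83.2]
tool_rot: [[-0.999, 0.038, 0.0], [0.038, 0.999, 0.0], [-0.0, 0.0, -1.0]]
contact_force: [-0.1, 0.5, -0.0]
grip_width: 44.3
time: 23.82
eef_pos: [446.1, 300.6, 83.0]
tool_rot: [[-0.999, 0.038, -0.0], [0.038, 0.999, -0.0], [0.0, -0.0, -1.0]]
contact_force: [-0.1, 0.3, 0.5]
grip_width: 25.1
t 23.82 p [446.1 300.6  83. ] yaw 177.83 tilt [-1.e-04 -1.e-04 -1.e+00] F [-0.1  0.3  0.5] w 25.1
t 23.87 p [446.1 300.6  83. ] yaw 177.83 tilt [-0.e+00 -1.e-04 -1.e+00] F [ 0.2 -0.6  0.4] w 24.8
```

View pics/w16.png

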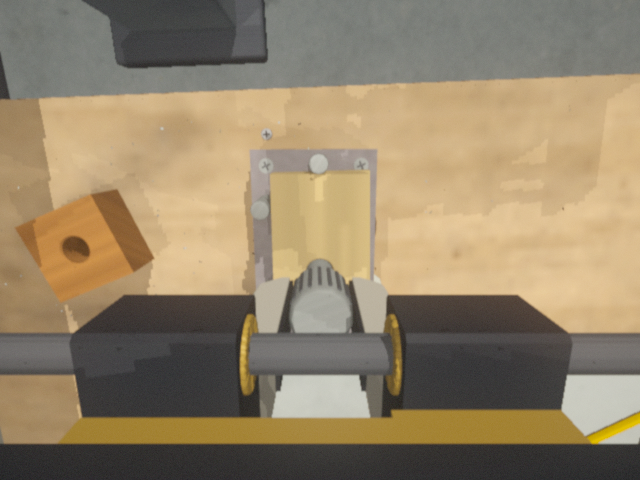

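View pics/s16.png

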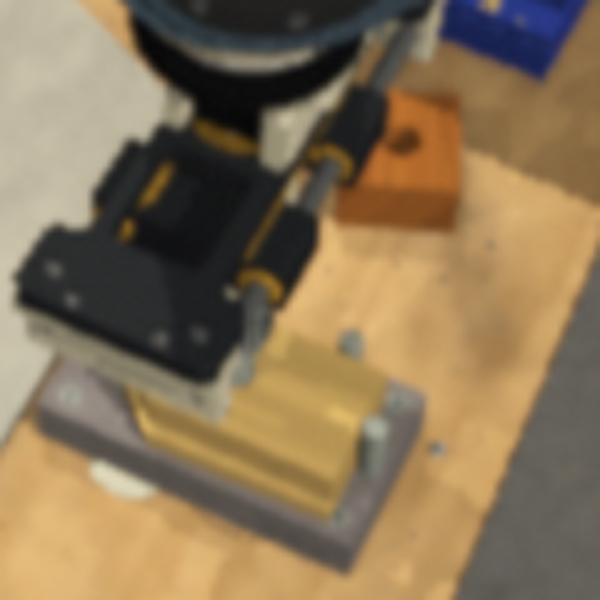

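```bash
python3 -m jog '[[0,0,0.05,0,0,0],[0,0,0.1,0,0,0],[0,0,0.1,0,0,0]]';python3 -m jog '[[0,0,0.05,0,0,0],[0,0,0.1,0,0,0],[0,0,0.1,0,0,0]]'
```

```text
time: 24.17
eef_pos: [448.6, 301.6, 81.9]
tool_rot: [[-0.999, 0.038, 0.006], [0.038, 0.999, 0.002], [-0.006, 0.003, -1.0]]
contact_force: [-0.3, -2.6, 27.1]
grip_width: 25.0
time: 24.42
eef_pos: [450.1, 302.1, 79.2]
tool_rot: [[-0.999, 0.037, 0.009], [0.037, 0.999, 0.004], [-0.009, 0.004, -1.0]]
contact_force: [1.7, -4.8, 36.8]
grip_width: 25.1
```

```bash
python3 -m jog '[[0,0,-0.7,0,0,0],[0,0,-1.5,0,0,0],[0,0,-1.7,0,0,0],[0,0,-1.7,0,0,0]]'; python3 h.py 434.2 159 140 177.85
```

```text
time: 24.75
eef_pos: [447.0, 301.2, 144.9]
tool_rot: [[-0.999, 0.038, 0.003], [0.038, 0.999, 0.002], [-0.003, 0.002, -1.0]]
contact_force: [0.6, -0.7, -2.3]
grip_width: 25.0
t 24.75 p [447.  301.2 144.9] yaw 177.83 tilt [ 0.0035  0.0019 -1.    ] F [ 0.6 -0.7 -2.3] w 25.0
row [0.186, -3.565, 0.114] [0.02, 0.032, -0.004] t 24.75 dist 142.86172679818728
```

```bash
python3 -m jog '[[0.186,-3.56,0.1,0,0,0],[0.186,-3.56,0.1,0,0,0],[0.186,-3.56,0.1,0,0,0],[0.186,-3.56,0.4,0,0,0],[0.186,-3.56,0.7,0,0,0],[0.186,-3.56,1,0,0,0],[0.186,-3.56,1,0,0,0]]'
python3 - <<'E'
from h import *
plan(434.2,159,100,177.85);P,im=snap("wrist","w17");st()
cv2.imwrite("pics/w17a.png",im[180:360,200:440].repeat(3,0).repeat(3,1))
E
```

```text
time: 25.33
eef_pos: [431.3, 157.7, 99.9]
tool_rot: [[-0.999, 0.039, -0.005], [0.039, 0.999, -0.001], [0.005, -0.002, -1.0]]
contact_force: [-0.1, 0.2, -1.2]
grip_width: 25.0
row [-0.071, 0.035, -0.002] [-0.014, -0.049, -0.013] t 25.33 dist 3.1467172817961715
t 25.38 p [431.9 158.2 101.1] yaw 177.81 tilt [-0.004 -0.001 -1.   ] F [-0.6  0.5 -1.8] w 25.1
```

View pics/w17a.png

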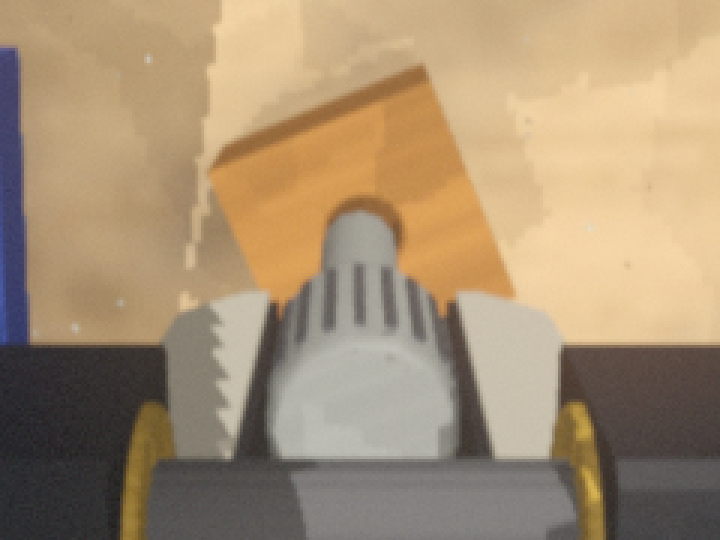

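```bash
python3 -m jog '[[0,0.01,0,0,0,0],[0,0.01,0,0,0,0]]'; python3 h.py 434 159.3 58 177.85
```

```text
time: 25.55
eef_pos: [433.3, 159.3, 103.1]
tool_rot: [[-0.999, 0.037, 0.0], [0.037, 0.999, 0.0], [-0.0, 0.0, -1.0]]
contact_force: [-0.2, 0.3, -2.2]
grip_width: 24.7
t 25.55 p [433.3 159.3 103.1] yaw 177.85 tilt [ 1.e-04  0.e+00 -1.e+00] F [-0.2  0.3 -2.2] w 24.7
row [-0.017, -0.0, 1.128] [0.0, 0.001, 0.0] t 25.55 dist 45.106741689338875
```

```bash
python3 -m jog '[[-0.01,0,0.3,0,0,0],[-0.01,0,0.55,0,0,0],[-0.01,0,0.7,0,0,0],[-0.01,0,0.8,0,0,0],[-0.01,0,0.9,0,0,0],[-0.01,0,1.0,0,0,0],[-0.01,0,1.08,0,0,0],[-0.01,0,1.08,0,0,0]]'; python3 h.py
```

```text
time: 26.22
eef_pos: [433.6, 159.0, 59.4]
tool_rot: [[-0.999, 0.038, -0.0], [0.038, 0.999, -0.0], [0.0, -0.0, -1.0]]
contact_force: [1.5, -1.3, -2.4]
grip_width: 24.7
t 26.22 p [433.6 159.   59.4] yaw 177.83 tilt [-3.e-04 -1.e-04 -1.e+00] F [ 1.5 -1.3 -2.4] w 24.7
```

```bash
python3 -m jog '[[0,0,0.1,0,0,0],[0,0,0.12,0,0,0],[0,0,0.12,0,0,0],[0,0,0.12,0,0,0],[0,0,0.12,0,0,0]]' 0.6; python3 -m jog '[[0,0,-0.4,0,0,0],[0,0,-1.1,0,0,0],[0,0,-1.3,0,0,0],[0,0,-1.3,0,0,0]]' 1
python3 - <<'E'
from h import *
st();x,y=j2w(-6,6);print(x,y);plan(x,y,105,178.25)
E
```

```text
time: 26.63
eef_pos: [433.7, 159.1, 55.1]
tool_rot: [[-0.999, 0.038, 0.0], [0.038, 0.999, 0.0], [-0.0, 0.0, -1.0]]
contact_force: [0.6, 0.1, 0.3]
grip_width: 53.0
time: 26.97
eef_pos: [434.8, 159.3, 108.8]
tool_rot: [[-0.999, 0.038, 0.004], [0.038, 0.999, 0.001], [-0.004, 0.001, -1.0]]
contact_force: [-1.0, -0.2, -0.9]
grip_width: 77.9
t 26.97 p [434.8 159.3 108.8] yaw 177.83 tilt [ 0.0038  0.001  -1.    ] F [-1.  -0.2 -0.9] w 77.9
437.4860295342387 304.1804326242792
row [0.071, 3.621, 0.098] [0.011, 0.036, -0.07] t 26.97 dist 144.9071396302435
```

```bash
python3 -m jog '[[0.07,3.62,0.1,0,0,-0.07],[0.07,3.62,0.1,0,0,-0.07],[0.07,3.62,0.1,0,0,-0.07],[0.07,3.62,0.1,0,0,-0.07],[0.07,3.62,0.1,0,0,-0.07],[0.07,3.62,0.1,0,0,-0.07]]' 1
python3 - <<'E'
from h import *
st();x,y=j2w(-6,6);plan(x,y,25.8,178.25);P,im=snap("wrist","w18")
E
```

```text
time: 27.47
eef_pos: [435.6, 304.2, 101.6]
tool_rot: [[-1.0, 0.029, -0.001], [0.029, 1.0, -0.001], [0.001, -0.001, -1.0]]
contact_force: [-0.5, 0.5, -0.4]
grip_width: 92.9
t 27.47 p [435.6 304.2 101.6] yaw 178.35 tilt [-1.4e-03 -9.0e-04 -1.0e+00] F [-0.5  0.5 -0.4] w 92.9
row [-0.05, 0.004, 1.896] [-0.009, -0.014, 0.017] t 27.47 dist 75.84961042956438
```

View pics/w18.png

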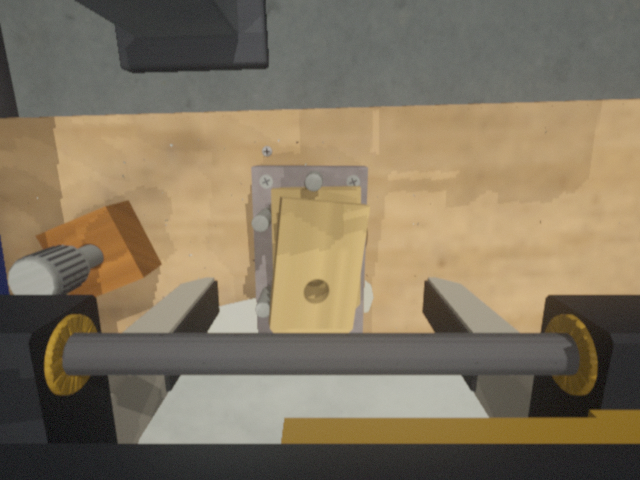

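```bash
python3 -m jog '[[-0.03,0,0.8,0,0,0],[-0.03,0,1.5,0,0,0],[-0.03,0,1.8,0,0,0],[-0.03,0,1.8,0,0,0],[-0.03,0,1.8,0,0,0]]' 1; python3 h.py 437.5 304.2 26 178.25
```

```text
time: 27.93
eef_pos: [437.7, 303.1, 31.2]
tool_rot: [[-1.0, 0.031, -0.001], [0.031, 1.0, -0.001], [0.001, -0.001, -1.0]]
contact_force: [-0.4, 0.5, 0.2]
grip_width: 92.9
t 27.93 p [437.7 303.1  31.2] yaw 178.2 tilt [-8.e-04 -5.e-04 -1.e+00] F [-0.4  0.5  0.2] w 92.9
row [0.005, 0.028, 0.129] [-0.005, -0.008, -0.009] t 27.93 dist 5.297392553251045
```

```bash
python3 -m jog '[[0,0,0.12,0,0,0],[0,0,0.13,0,0,0],[0,0,0.13,0,0,0],[0,0,0.13,0,0,0],[0,0,0.13,0,0,0],[0,0,0.13,0,0,0],[0,0,0.13,0,0,0],[0,0,0.13,0,0,0]]' 0.3;python3 -m jog '[[0,0,0,0,0,0],[0,0,0,0,0,0]]' 0.3; python3 h.py
```

```text
time: 28.6
eef_pos: [437.7, 303.9, 26.1]
tool_rot: [[-1.0, 0.031, 0.0], [0.031, 1.0, 0.0], [-0.0, 0.0, -1.0]]
contact_force: [0.0, -1.4, 2.4]
grip_width: 50.6
time: 28.77
eef_pos: [437.7, 303.9, 26.1]
tool_rot: [[-1.0, 0.031, 0.0], [0.031, 1.0, 0.0], [-0.0, 0.0, -1.0]]
contact_force: [-0.2, 0.2, 4.7]
grip_width: 50.3
t 28.77 p [437.7 303.9  26.1] yaw 178.25 tilt [ 3.e-04  2.e-04 -1.e+00] F [-0.2  0.2  4.7] w 50.3
```

```bash
python3 -m jog '[[0,-0.04,0,0,0,0],[0,-0.08,0,0,0,0],[0,-0.11,0,0,0,0],[0,-0.13,0,0,0,0],[0,-0.13,0,0,0,0]]' ;python3 -c "
from h import *
st();s=r.get_state();print(w2j(*s['eef_pos'][:2]))"
```

```text
time: 29.18
eef_pos: [437.4, 301.5, 26.2]
tool_rot: [[-1.0, 0.031, 0.002], [0.031, 1.0, 0.005], [-0.001, 0.005, -1.0]]
contact_force: [-7.5, 25.5, -0.7]
grip_width: 49.9
t 29.18 p [437.4 301.5  26.2] yaw 178.24 tilt [ 0.0016  0.0048 -1.    ] F [-7.5 25.5 -0.7] w 49.9
[-6.0550285   3.35701753]
```

```bash
python3 -m jog '[[0,0.045,0,0,0,0],[0,0.05,0,0,0,0]]'; python3 -m jog '[[0,0,0,0,0,0],[0,0,0,0,0,0],[0,0,0,0,0,0],[0,0,0,0,0,0]]' 0.85; python3 -m jog '[[0,0,-0.6,0,0,0],[0,0,-1.4,0,0,0],[0,0,-1.9,0,0,0],[-1,0,-1.9,0,0,0],[-2,0,-1.9,0,0,0],[-2.1,0,-1.9,0,0,0],[-2.1,0,-1.9,0,0,0],[-2.1,0,-1.9,0,0,0]]' 0.2;python3 - <<'E'
from h import *
st();s=r.get_state();print(w2j(*s['eef_pos'][:2]));P,im=snap("wrist","w19");x,y=j2w(80,3);plan(x,y,25.8,178.25)
cv2.imwrite("pics/w19a.png",cv2.resize(im[0:240,230:410],None,fx=2.5,fy=2.5,interpolation=cv2.INTER_CUBIC))
E
```

```text
time: 29.35
eef_pos: [437.4, 302.1, 26.1]
tool_rot: [[-1.0, 0.03, 0.001], [0.03, 1.0, 0.002], [-0.001, 0.002, -1.0]]
contact_force: [-3.9, 11.2, 3.1]
grip_width: 49.7
time: 29.68
eef_pos: [437.4, 300.3, 25.7]
tool_rot: [[-1.0, 0.031, -0.0], [0.031, 1.0, -0.0], [0.0, -0.0, -1.0]]
contact_force: [-1.0, -0.4, 0.1]
grip_width: 72.2
time: 30.35
eef_pos: [520.7, 297.6, 101.2]
tool_rot: [[-1.0, 0.031, -0.002], [0.031, 1.0, -0.001], [0.002, -0.001, -1.0]]
contact_force: [-0.5, -0.4, -0.4]
grip_width: 28.1
t 30.35 p [520.7 297.6 101.2] yaw 178.21 tilt [-1.5e-03 -7.0e-04 -1.0e+00] F [-0.5 -0.4 -0.4] w 28.1
[77.35858725  1.92639255]
row [-0.08, 0.024, 1.887] [-0.007, -0.015, -0.0] t 30.4 dist 75.54030300129986
```

View pics/w19a.png

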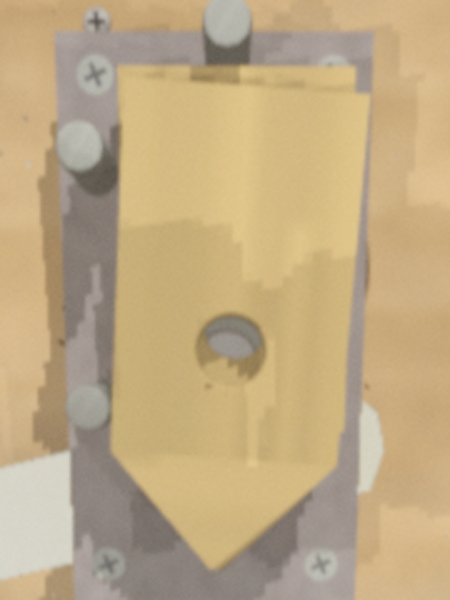

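```bash
python3 -m jog '[[-0.04,0.024,0.8,0,0,0],[-0.04,0.024,1.6,0,0,0],[-0.04,0.024,1.85,0,0,0],[-0.04,0.024,1.88,0,0,0],[-0.04,0.024,1.88,0,0,0]]' 0; python3 -c "
from h import *
st();s=r.get_state();print(w2j(*s['eef_pos'][:2]))"; python3 -m jog '[[0.1,0,0,0,0,0],[0.2,0,0,0,0,0],[0.3,0,0,0,0,0],[0.4,0,0.01,0,0,0],[0.5,0,0.02,0,0,0],[0.55,0,0.03,0,0,0],[0.6,0,0.03,0,0,0],[0.6,0,0.03,0,0,0]]'; python3 -c "
from h import *
st();s=r.get_state();print(w2j(*s['eef_pos'][:2]))"
```

```text
time: 30.82
eef_pos: [522.3, 299.1, 26.7]
tool_rot: [[-1.0, 0.03, -0.001], [0.03, 1.0, -0.001], [0.001, -0.001, -1.0]]
contact_force: [0.4, 0.3, 0.2]
grip_width: 0.8
t 30.82 p [522.3 299.1  26.7] yaw 178.28 tilt [-1.1e-03 -5.0e-04 -1.0e+00] F [0.4 0.3 0.2] w 0.8
[78.9005294   3.46898233]
time: 31.48
eef_pos: [502.0, 300.5, 26.8]
tool_rot: [[-1.0, 0.03, 0.008], [0.03, 1.0, 0.003], [-0.007, 0.003, -1.0]]
contact_force: [11.5, -1.0, -0.4]
grip_width: 0.8
t 31.48 p [502.  300.5  26.8] yaw 178.26 tilt [ 0.0075  0.0026 -1.    ] F [11.5 -1.  -0.4] w 0.8
[58.61905284  4.2464259 ]
```

```bash
python3 -m jog '[[0.04,0,0.01,0,0,0],[0.08,0,0.02,0,0,0],[0.08,0,0.02,0,0,0]]'; python3 -c "
from h import *
st();s=r.get_state();print(w2j(*s['eef_pos'][:2]))";  python3 -m jog '[[-0.5,0,0,0,0,0],[-0.5,0,-0.8,0,0,0],[-0.5,0,-1.6,0,0,0],[0.4,0,-1.6,0,0,0],[1.2,0,-1.6,0,0,0],[1.5,0,-1.6,0,0,0],[1.5,0,-1.6,0,0,0]]' 1
python3 - <<'E'
from h import *
st();P,im=snap("wrist","w20");x,y=j2w(-6,5);plan(x,y,25.8,178.25)
E
```

```text
time: 31.73
eef_pos: [501.8, 301.2, 27.1]
tool_rot: [[-0.999, 0.03, 0.014], [0.03, 1.0, 0.005], [-0.014, 0.005, -1.0]]
contact_force: [23.5, -0.1, -0.7]
grip_width: 0.6
t 31.73 p [501.8 301.2  27.1] yaw 178.26 tilt [ 0.0138  0.0048 -0.9999] F [23.5 -0.1 -0.7] w 0.6
[58.36237058  4.94322494]
time: 32.32
eef_pos: [433.3, 301.6, 88.8]
tool_rot: [[-1.0, 0.029, -0.001], [0.029, 1.0, -0.001], [0.001, -0.001, -1.0]]
contact_force: [-0.0, 0.3, -0.7]
grip_width: 42.6
t 32.32 p [433.3 301.6  88.8] yaw 178.33 tilt [-1.3e-03 -6.0e-04 -1.0e+00] F [-0.   0.3 -0.7] w 42.6
row [-0.055, 0.036, 1.58] [0.0, 0.001, 0.01] t 32.37 dist 63.24830306642029
```

View pics/w20.png

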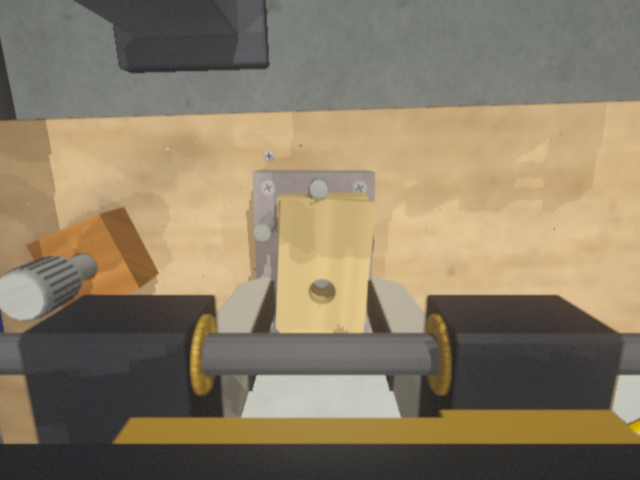

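```bash
python3 -m jog '[[-0.05,0.03,0,0,0,0],[-0.05,0.03,0,0,0,0],[-0.05,0.03,0,0,0,0],[-0.05,0.03,0.6,0,0,0],[-0.05,0.03,1.2,0,0,0],[-0.05,0.03,1.5,0,0,0],[-0.05,0.03,1.57,0,0,0],[-0.05,0.03,1.57,0,0,0]]' 1; python3 h.py; python3 -m jog '[[0,0,0,0,0,0],[0,0,0,0,0,0],[0,0,0,0,0,0],[0,0,0,0,0,0],[0,0,0,0,0,0],[0,0,0,0,0,0],[0,0,0,0,0,0],[0,0,0,0,0,0]]' 0.3;python3 -c "
from h import *
st();s=r.get_state();print(w2j(*s['eef_pos'][:2]))"
```

```text
time: 33.03
eef_pos: [437.9, 302.5, 25.3]
tool_rot: [[-1.0, 0.031, -0.001], [0.031, 1.0, -0.001], [0.001, -0.001, -1.0]]
contact_force: [1.1, 0.7, -0.3]
grip_width: 92.3
t 33.03 p [437.9 302.5  25.3] yaw 178.23 tilt [-1.3e-03 -7.0e-04 -1.0e+00] F [ 1.1  0.7 -0.3] w 92.3
time: 33.7
eef_pos: [438.0, 302.8, 26.0]
tool_rot: [[-1.0, 0.031, 0.0], [0.031, 1.0, 0.0], [-0.0, 0.0, -1.0]]
contact_force: [0.2, -1.4, 2.5]
grip_width: 49.5
t 33.7 p [438.  302.8  26. ] yaw 178.25 tilt [ 2.e-04  0.e+00 -1.e+00] F [ 0.2 -1.4  2.5] w 49.5
[-5.43074965  4.59093292]
```

```bash
python3 -m jog '[[0.02,-0.03,0,0,0,0],[0.03,-0.06,0,0,0,0],[0.03,-0.08,0,0,0,0],[0.03,-0.08,0,0,0,0]]';python3 -c "
from h import *
st();s=r.get_state();print(w2j(*s['eef_pos'][:2]))"; python3 -m jog '[[0,0.03,0,0,0,0],[0,0.04,0,0,0,0]]'; python3 -m jog '[[0,0,0,0,0,0],[0,0,0,0,0,0],[0,0,0,0,0,0],[0,0,0,0,0,0]]' 0.75;python3 -c "
from h import *
st();s=r.get_state();print(w2j(*s['eef_pos'][:2]))"
```

```text
time: 34.03
eef_pos: [437.8, 301.0, 26.3]
tool_rot: [[-1.0, 0.031, 0.003], [0.031, 1.0, 0.003], [-0.003, 0.003, -1.0]]
contact_force: [3.9, 11.1, -3.2]
grip_width: 50.1
t 34.03 p [437.8 301.   26.3] yaw 178.23 tilt [ 0.0033  0.0032 -1.    ] F [ 3.9 11.1 -3.2] w 50.1
[-5.5517091   2.86623109]
time: 34.2
eef_pos: [437.8, 301.4, 26.1]
tool_rot: [[-1.0, 0.03, 0.002], [0.03, 1.0, 0.001], [-0.002, 0.001, -1.0]]
contact_force: [6.4, -3.3, 0.0]
grip_width: 50.3
time: 34.53
eef_pos: [436.4, 301.1, 25.7]
tool_rot: [[-1.0, 0.031, -0.001], [0.031, 1.0, -0.0], [0.001, -0.0, -1.0]]
contact_force: [0.3, -0.9, 0.4]
grip_width: 68.5
t 34.53 p [436.4 301.1  25.7] yaw 178.25 tilt [-6.e-04 -3.e-04 -1.e+00] F [ 0.3 -0.9  0.4] w 68.5
[-7.03271495  2.84099914]
```

```bash
python3 -m jog '[[0,0,-0.7,0,0,0],[0,0,-1.6,0,0,0],[0,0,-2.6,0,0,5],[0.1,-1.5,-2.6,0,0,15.02],[0.1,-1.5,-2.6,0,0,15.02],[0.1,-1.5,-2.6,0,0,15.02],[0.1,-1.5,-2.6,0,0,15.02],[0.1,-1.5,-2.6,0,0,15.02]]' 0.6; python3 h.py 442 240 130 88.15
```

```text
time: 35.2
eef_pos: [430.7, 240.9, 129.9]
tool_rot: [[-0.706, 0.709, -0.0], [0.709, 0.706, 0.0], [0.0, -0.0, -1.0]]
contact_force: [0.7, 0.7, -0.2]
grip_width: 56.1
t 35.2 p [430.7 240.9 129.9] yaw 134.88 tilt [-2.e-04  0.e+00 -1.e+00] F [ 0.7  0.7 -0.2] w 56.1
row [-0.215, 0.184, -0.001] [-0.001, -0.001, 7.788] t 35.2 dist 11.338622467746095
```

```bash
python3 -m jog '[[-0.21,0.18,0,0,0,7.79],[-0.21,0.18,0,0,0,7.79],[-0.21,0.18,0,0,0,7.79],[-0.21,0.18,0,0,0,7.79],[-0.21,0.18,0,0,0,7.79],[-0.21,0.18,0,0,0,7.79],[-0.21,0.18,0,0,0,7.79],[-0.21,0.18,0,0,0,7.79]]'
python3 - <<'E'
from h import *
st();P,im=snap("wrist","w21");st();plan(433.7,158.9,115,88.15)
a=cv2.resize(im[100:220,220:420],None,fx=4,fy=4,interpolation=cv2.INTER_CUBIC);cv2.imwrite("pics/w21a.png",a)
E
```

```text
time: 35.87
eef_pos: [441.7, 240.5, 129.7]
tool_rot: [[0.029, 1.0, -0.0], [1.0, -0.029, -0.0], [-0.0, -0.0, -1.0]]
contact_force: [-0.1, 0.0, 0.1]
grip_width: 56.1
t 35.87 p [441.7 240.5 129.7] yaw 88.36 tilt [-4.e-04 -1.e-04 -1.e+00] F [-0.1  0.   0.1] w 56.1
t 35.92 p [441.7 240.5 129.8] yaw 88.61 tilt [-4.e-04 -1.e-04 -1.e+00] F [ 0.9 -0.   0.3] w 56.0
row [-2.043, -0.151, 0.37] [-0.003, 0.001, 0.077] t 35.92 dist 83.2746633968526
```

View pics/w21a.png

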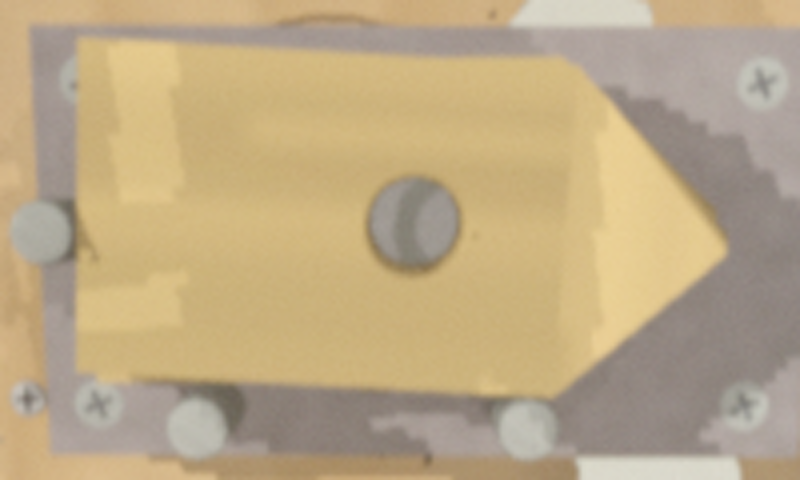

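```bash
python3 - <<'E'
from h import *
D=np.load("pics/w21.npz");P=dict(intrinsics=D["K"],pose=D["T"])
print(ray("w",(323.7,155.8),51,P).round(2))
E
python3 -m jog '[[-2.04,-0.15,0,0,0,0.05],[-2.04,-0.15,0.3,0,0,0.05],[-2.04,-0.15,0.37,0,0,0.05],[-2.04,-0.15,0.37,0,0,0.05],[-2.04,-0.15,0.37,0,0,0.05]]' 0.55
python3 - <<'E'
from h import *
plan(433.7,158.9,56,88.15);P,im=snap("wrist","w22")
E
```

```text
[445.49 301.46  51.  ]
time: 36.33
eef_pos: [434.0, 159.3, 115.2]
tool_rot: [[0.03, 1.0, 0.0], [1.0, -0.03, 0.0], [0.0, 0.0, -1.0]]
contact_force: [1.3, -0.1, 0.5]
grip_width: 51.3
row [-0.011, -0.008, 1.48] [0.001, -0.002, 0.023] t 36.33 dist 59.18800768382773
```

View pics/w22.png

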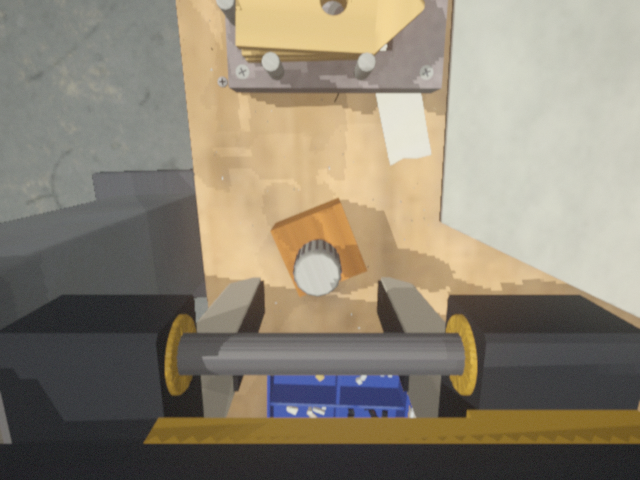

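```bash
python3 -m jog '[[-0.01,0,0.7,0,0,0],[-0.01,0,1.3,0,0,0],[-0.01,0,1.49,0,0,0],[-0.01,0,1.49,0,0,0]]'; python3 -m jog '[[0,0,0,0,0,0],[0,0,0,0,0,0],[0,0,0,0,0,0],[0,0,0,0,0,0],[0,0,0,0,0,0],[0,0,0,0,0,0],[0,0,0,0,0,0]]' 0.1; python3 h.py; python3 -m jog '[[0,0,-0.6,0,0,0],[0,0,-1.4,0,0,0],[0,0,-1.8,0,0,0],[0,0,-1.8,0,0,0],[1,0.1,-1.8,0,0,0],[2,0.2,-1.8,0,0,0],[3,0.2,-1.8,0,0,0],[3.3,0.2,-1.8,0,0,0]]'; python3 h.py 445.6 295 127 88.15
```

```text
time: 36.72
eef_pos: [432.9, 159.3, 54.2]
tool_rot: [[0.029, 1.0, -0.003], [1.0, -0.029, -0.001], [-0.001, -0.003, -1.0]]
contact_force: [0.2, -0.5, -0.2]
grip_width: 50.9
time: 37.3
eef_pos: [434.3, 158.8, 56.0]
tool_rot: [[0.031, 1.0, 0.001], [1.0, -0.031, 0.0], [0.0, 0.001, -1.0]]
contact_force: [-0.5, 0.8, 7.3]
grip_width: 24.9
t 37.3 p [434.3 158.8  56. ] yaw 88.23 tilt [ 1.2e-03  3.0e-04 -1.0e+00] F [-0.5  0.8  7.3] w 24.9
time: 37.97
eef_pos: [445.6, 294.3, 126.5]
tool_rot: [[0.029, 1.0, -0.0], [1.0, -0.029, 0.001], [0.001, -0.0, -1.0]]
contact_force: [0.4, -0.2, -0.9]
grip_width: 24.9
t 37.97 p [445.6 294.3 126.5] yaw 88.33 tilt [-0.e+00  8.e-04 -1.e+00] F [ 0.4 -0.2 -0.9] w 24.9
row [0.019, 0.0, -0.013] [-0.001, -0.008, 0.03] t 37.97 dist 0.9218619663829198
```

```bash
python3 -m jog '[[0.02,0,0,0,0,0],[0.02,0,0,0,0,0]]'
python3 - <<'E'
from h import *
st();P,im=snap("wrist","w23");st()
cv2.imwrite("pics/w23a.png",cv2.resize(im[220:290,280:360],None,fx=8,fy=8,interpolation=cv2.INTER_CUBIC))
E
```

```text
time: 38.13
eef_pos: [445.1, 291.0, 126.3]
tool_rot: [[0.029, 1.0, -0.002], [1.0, -0.029, -0.001], [-0.001, -0.002, -1.0]]
contact_force: [0.7, 0.0, -2.2]
grip_width: 25.1
t 38.13 p [445.1 291.  126.3] yaw 88.31 tilt [-0.0017 -0.0011 -1.    ] F [ 0.7  0.  -2.2] w 25.1
t 38.18 p [445.3 290.3 126.5] yaw 88.25 tilt [-0.0016 -0.0012 -1.    ] F [-0.2 -0.  -1.8] w 25.1
```

View pics/w23a.png

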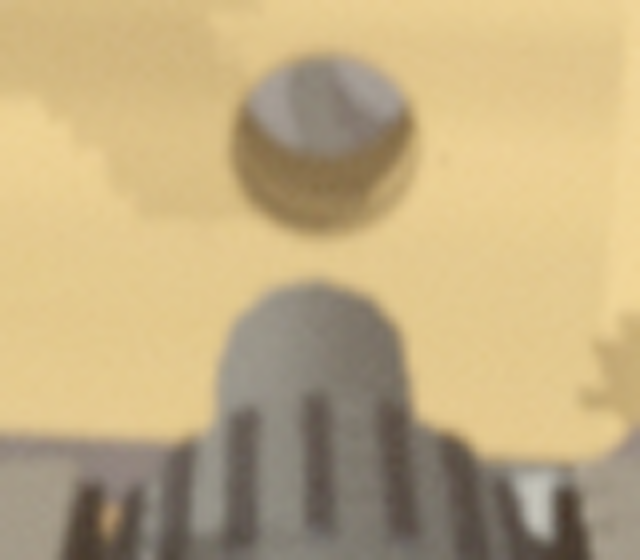

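```bash
python3 - <<'E'
from h import *
from scipy.optimize import brentq
D=np.load("pics/w23.npz");P=dict(intrinsics=D["K"],pose=D["T"])
hole=ray("w",(320.6,238.1),51,P);print("hole",hole.round(2))
tcp=np.array([445.2,290.6]);th=np.linspace(0,2*np.pi,90);zn=126.4-50
top=lambda dy:min(proj("w",(tcp[0]+rr*np.cos(t),tcp[1]+dy+rr*np.sin(t),zn+zz),P)[1] for t in th for rr,zz in((6,0),(7,2)))
dy=brentq(lambda v:top(v)-255.4,-6,6)
dx=brentq(lambda v:proj("w",(tcp[0]+v,tcp[1]+dy,zn+12),P)[0]-319.1,-6,6)
print("pin rel tcp",dx,dy,"target tcp",hole[:2]-[dx,dy])
D=np.load("pics/w9.npz");P=dict(intrinsics=D["K"],pose=D["T"]);tcp=np.array([445.6,295.4]);zn=126.9-50
dy=brentq(lambda v:top(v)-255.5,-6,6);dx=brentq(lambda v:proj("w",(tcp[0]+v,tcp[1]+dy,zn+12),P)[0]-320,-6,6)
print("w9 rel",dx,dy)
E
python3 h.py 445.6 301 126.5 88.15
```

```text
hole [445.48 301.1   51.  ]
pin rel tcp -0.7897849620289873 -0.2259902439574989 target tcp [446.26794591 301.32449562]
w9 rel -0.4626083028737202 -0.509513823252485
t 38.18 p [445.3 290.3 126.5] yaw 88.25 tilt [-0.0016 -0.0012 -1.    ] F [-0.2 -0.  -1.8] w 25.1
row [0.268, -0.0, -0.0] [-0.015, 0.012, 0.017] t 38.18 dist 10.73704549408191
```

```bash
python3 -m jog '[[0.268,0.01,0,0,0,0],[0.268,0.01,0.3,0,0,0],[0.268,0.01,0.5,0,0,0],[0.268,0.01,0.5,0,0,0],[0.268,0.01,0.5,0,0,0]]'
python3 - <<'E'
from h import *
st();P,im=snap("wrist","w24");st();plan(446.1,301.1,100,88.15)
cv2.imwrite("pics/w24a.png",cv2.resize(im[220:290,280:360],None,fx=8,fy=8,interpolation=cv2.INTER_CUBIC))
E
```

```text
time: 38.6
eef_pos: [446.5, 301.4, 107.1]
tool_rot: [[0.032, 1.0, -0.001], [1.0, -0.032, -0.001], [-0.001, -0.001, -1.0]]
contact_force: [0.1, -1.0, -0.6]
grip_width: 24.7
t 38.6 p [446.5 301.4 107.1] yaw 88.19 tilt [-1.1e-03 -7.0e-04 -1.0e+00] F [ 0.1 -1.  -0.6] w 24.7
t 38.65 p [446.7 301.6 107.5] yaw 88.2 tilt [-3.e-04 -2.e-04 -1.e+00] F [-0.7 -0.1 -1.3] w 25.1
row [-0.012, -0.014, 0.187] [-0.003, 0.002, 0.008] t 38.65 dist 7.526854341106905
```

View pics/w24a.png

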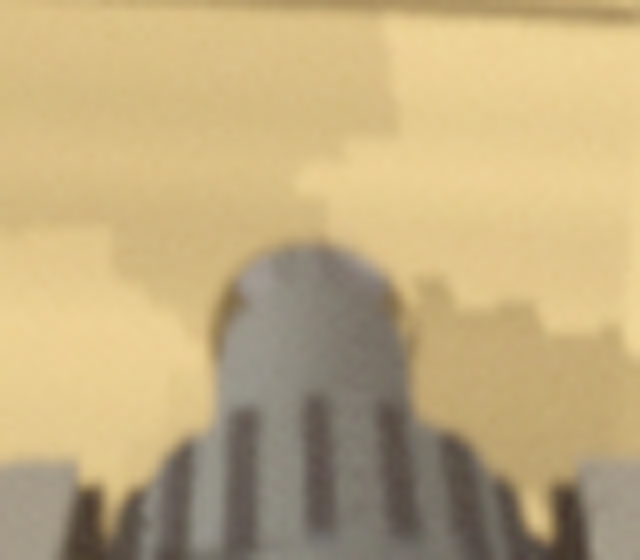

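```bash
python3 -m jog '[[-0.01,-0.01,0,0,0,0],[-0.01,-0.01,0.1,0,0,0],[-0.01,-0.01,0.2,0,0,0],[-0.01,-0.01,0.3,0,0,0],[-0.01,-0.01,0.3,0,0,0]]'; python3 h.py; python3 -m jog '[[0,0,0.06,0,0,0],[0,0,0.14,0,0,0],[0,0,0.22,0,0,0],[0,0,0.3,0,0,0],[0,0,0.3,0,0,0]]'; python3 h.py
```

```text
time: 39.07
eef_pos: [445.8, 301.3, 94.5]
tool_rot: [[0.031, 1.0, -0.001], [1.0, -0.031, -0.001], [-0.001, -0.001, -1.0]]
contact_force: [-0.5, 0.7, -2.0]
grip_width: 25.0
t 39.07 p [445.8 301.3  94.5] yaw 88.23 tilt [-1.2e-03 -6.0e-04 -1.0e+00] F [-0.5  0.7 -2. ] w 25.0
time: 39.48
eef_pos: [445.9, 301.3, 82.7]
tool_rot: [[0.031, 1.0, -0.001], [1.0, -0.031, -0.0], [-0.001, -0.001, -1.0]]
contact_force: [0.2, 0.8, -2.2]
grip_width: 24.7
t 39.48 p [445.9 301.3  82.7] yaw 88.23 tilt [-9.e-04 -5.e-04 -1.e+00] F [ 0.2  0.8 -2.2] w 24.7
```

```bash
python3 -m jog '[[0,0,0.05,0,0,0],[0,0,0.1,0,0,0],[0,0,0.15,0,0,0],[0,0,0.15,0,0,0]]'; python3 h.py
```

```text
time: 39.82
eef_pos: [446.0, 301.4, 77.0]
tool_rot: [[0.031, 1.0, -0.0], [1.0, -0.031, -0.0], [-0.0, -0.0, -1.0]]
contact_force: [-1.0, -0.5, -1.3]
grip_width: 25.1
t 39.82 p [446.  301.4  77. ] yaw 88.23 tilt [-4.e-04 -3.e-04 -1.e+00] F [-1.  -0.5 -1.3] w 25.1
```

```bash
python3 -m jog '[[0,0,0.06,0,0,0],[0,0,0.11,0,0,0],[0,0.02,0.11,0,0,0],[0,0.04,0.11,0,0,0],[0,0.06,0.11,0,0,0]]'; python3 h.py
```

```text
time: 40.23
eef_pos: [447.7, 301.7, 74.0]
tool_rot: [[0.031, 1.0, -0.002], [1.0, -0.031, 0.0], [-0.0, -0.002, -1.0]]
contact_force: [-9.6, -0.9, 17.5]
grip_width: 25.0
t 40.23 p [447.7 301.7  74. ] yaw 88.21 tilt [-2.1e-03  1.0e-04 -1.0e+00] F [-9.6 -0.9 17.5] w 25.0
```

```bash
python3 -m jog '[[0,0.025,-0.015,0,0,0],[0,0.05,-0.015,0,0,0],[0,0.075,-0.015,0,0,0]]'; python3 h.py
```

```text
time: 40.48
eef_pos: [451.2, 301.5, 74.0]
tool_rot: [[0.031, 1.0, -0.001], [1.0, -0.031, 0.0], [0.0, -0.001, -1.0]]
contact_force: [-4.0, -0.6, 7.5]
grip_width: 25.0
t 40.48 p [451.2 301.5  74. ] yaw 88.23 tilt [-9.e-04  0.e+00 -1.e+00] F [-4.  -0.6  7.5] w 25.0
```

```bash
python3 -m jog '[[0,0.025,0,0,0,0],[0,0.05,0,0,0,0],[0,0.075,0,0,0,0]]'; python3 h.py
```

```text
time: 40.73
eef_pos: [454.4, 301.3, 73.7]
tool_rot: [[0.031, 1.0, -0.001], [1.0, -0.031, -0.0], [-0.0, -0.001, -1.0]]
contact_force: [-1.1, -0.1, -1.2]
grip_width: 24.9
t 40.73 p [454.4 301.3  73.7] yaw 88.23 tilt [-5.e-04 -1.e-04 -1.e+00] F [-1.1 -0.1 -1.2] w 24.9
```

```bash
python3 -m jog '[[0,0,0.04,0,0,0],[0,0,0.1,0,0,0],[0,0,0.12,0,0,0]]'; python3 h.py
```

```text
time: 40.98
eef_pos: [454.5, 301.1, 68.2]
tool_rot: [[0.031, 1.0, -0.0], [1.0, -0.031, -0.0], [-0.0, -0.0, -1.0]]
contact_force: [-1.0, -0.6, -1.7]
grip_width: 25.4
t 40.98 p [454.5 301.1  68.2] yaw 88.23 tilt [-3.e-04 -4.e-04 -1.e+00] F [-1.  -0.6 -1.7] w 25.4
```

In the bore with no force; on down to 55 (home).

```bash
python3 -m jog '[[0,0,0.08,0,0,0],[0,0,0.16,0,0,0],[0,0,0.24,0,0,0],[0,0,0.29,0,0,0],[0,0,0.31,0,0,0],[0,0,0.31,0,0,0]]'; python3 h.py
```

```text
time: 41.48
eef_pos: [454.4, 301.1, 56.1]
tool_rot: [[0.031, 1.0, -0.001], [1.0, -0.031, -0.0], [-0.0, -0.001, -1.0]]
contact_force: [-0.6, -1.5, -2.8]
grip_width: 25.1
t 41.48 p [454.4 301.1  56.1] yaw 88.23 tilt [-5.e-04 -3.e-04 -1.e+00] F [-0.6 -1.5 -2.8] w 25.1
```

```bash
python3 -m jog '[[0,0,0.03,0,0,0],[0,0,0.05,0,0,0],[0,0,0.05,0,0,0]]'; python3 h.py; python3 -m jog '[[0,0,-0.02,0,0,0],[0,0,-0.02,0,0,0],[0,0,-0.02,0,0,0],[0,0,-0.02,0,0,0],[0,0,-0.02,0,0,0]]' 0.5;python3 -m jog '[[0,0,-0.8,0,0,0],[0,0,-1.5,0,0,0],[-1,0,-1.9,0,0,0],[-1.5,0,-1.9,0,0,0],[-1.6,0,-1.9,0,0,0],[-1.6,0,-1.9,0,0,0]]'
python3 - <<'E'
from h import *
st();P,im=snap("wrist","w25");st();snap("scene","s25",(280,270,400,390),5)
cv2.imwrite("pics/w25a.png",cv2.resize(im[90:230,220:420],None,fx=4,fy=4,interpolation=cv2.INTER_CUBIC))
E
```

```text
time: 41.73
eef_pos: [454.5, 301.3, 55.3]
tool_rot: [[0.031, 1.0, -0.0], [1.0, -0.031, -0.0], [-0.0, -0.0, -1.0]]
contact_force: [-4.9, -4.5, 11.0]
grip_width: 24.5
t 41.73 p [454.5 301.3  55.3] yaw 88.24 tilt [-1.e-04 -1.e-04 -1.e+00] F [-4.9 -4.5 11. ] w 24.5
time: 42.15
eef_pos: [454.7, 301.3, 55.2]
tool_rot: [[0.031, 1.0, 0.0], [1.0, -0.031, 0.0], [0.0, 0.0, -1.0]]
contact_force: [0.6, -0.1, 0.6]
grip_width: 45.9
time: 42.65
eef_pos: [452.7, 236.5, 131.4]
tool_rot: [[0.033, 0.999, 0.0], [0.999, -0.033, 0.0], [0.0, 0.0, -1.0]]
contact_force: [0.6, 0.9, -0.4]
grip_width: 46.4
t 42.65 p [452.7 236.5 131.4] yaw 88.13 tilt [ 2.e-04  1.e-04 -1.e+00] F [ 0.6  0.9 -0.4] w 46.4
t 42.7 p [452.7 237.3 131.1] yaw 88.17 tilt [-1.e-04  2.e-04 -1.e+00] F [ 0.  -0.  -0.4] w 46.4
```

View pics/w25a.png

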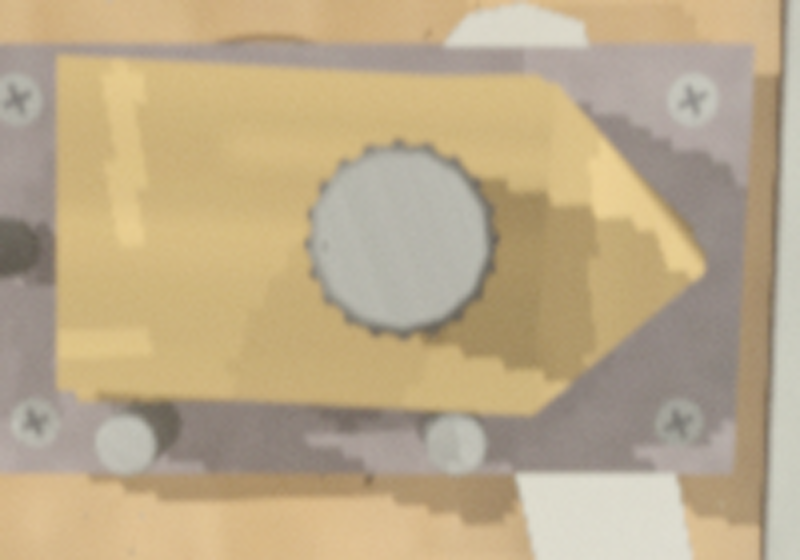

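View pics/s25.png

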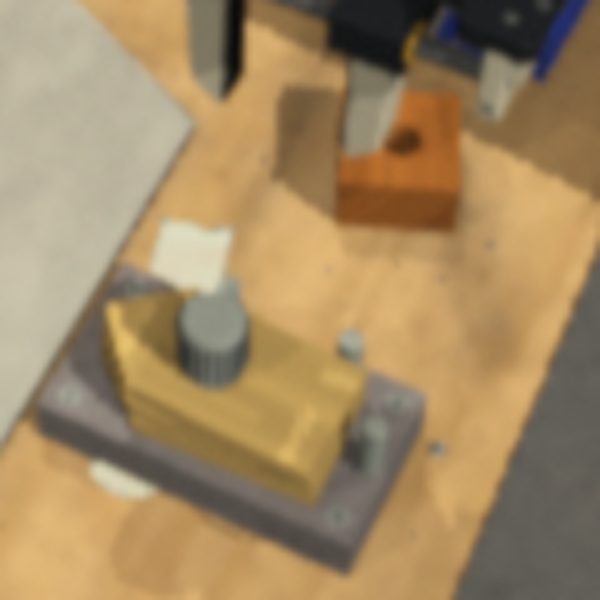

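```bash
python3 h.py 437.6 301.4 131 178.25
```

```text
t 42.75 p [452.7 237.8 130.9] yaw 88.21 tilt [-3.e-04  1.e-04 -1.e+00] F [-0.   0.4  0.2] w 46.6
row [1.578, -0.427, -0.001] [-0.001, -0.003, -15.006] t 42.75 dist 65.38691525748585
```

```bash
python3 -m jog '[[1.58,-0.427,0,0,0,-15],[1.58,-0.427,0,0,0,-15],[1.58,-0.427,0,0,0,-15],[1.58,-0.427,0,0,0,-15],[1.58,-0.427,0,0,0,-15],[1.58,-0.427,0,0,0,-15],[1.58,-0.427,0,0,0,-15],[1.58,-0.427,0,0,0,-15]]' 0.95;python3 h.py 437.6 301.4 131 178.25
```

```text
time: 43.42
eef_pos: [437.1, 302.1, 130.6]
tool_rot: [[-0.829, 0.56, -0.001], [0.56, 0.829, -0.0], [0.0, -0.001, -1.0]]
contact_force: [0.2, 0.3, 0.6]
grip_width: 87.7
t 43.42 p [437.1 302.1 130.6] yaw 145.95 tilt [-8.e-04 -3.e-04 -1.e+00] F [0.2 0.3 0.6] w 87.7
row [-0.019, -0.008, -0.011] [-0.005, -0.006, -5.383] t 43.42 dist 0.9231949765450926
```

```bash
python3 -m jog '[[-0.02,-0.008,0,0,0,-5.39],[-0.02,-0.008,0,0,0,-5.39],[-0.02,-0.008,0,0,0,-5.39],[-0.02,-0.008,0,0,0,-5.39],[-0.02,-0.008,0.6,0,0,-5.39],[-0.02,-0.008,0.6,0,0,-5.39]]' 0.95;python3 h.py 437.6 301.4 27 178.25
```

```text
time: 43.92
eef_pos: [436.3, 300.4, 104.0]
tool_rot: [[-0.999, 0.033, -0.004], [0.033, 0.999, -0.002], [0.004, -0.002, -1.0]]
contact_force: [-0.6, -0.8, -0.6]
grip_width: 88.4
t 43.92 p [436.3 300.4 104. ] yaw 178.09 tilt [-0.0041 -0.0022 -1.    ] F [-0.6 -0.8 -0.6] w 88.4
row [-0.04, 0.03, 1.926] [-0.022, -0.038, -0.026] t 43.92 dist 77.06227562930937
```

```bash
python3 -m jog '[[0,0,0.5,0,0,0],[0,0,1.2,0,0,0],[0,0,1.5,0,0,0],[0,0,1.5,0,0,0]]' 0.95;python3 h.py 437.6 301.4 27 178.25
```

```text
time: 44.25
eef_pos: [436.4, 300.0, 45.0]
tool_rot: [[-0.999, 0.038, -0.004], [0.038, 0.999, -0.002], [0.004, -0.003, -1.0]]
contact_force: [-0.1, -0.3, -0.2]
grip_width: 88.4
t 44.25 p [436.4 300.   45. ] yaw 177.8 tilt [-0.0044 -0.0024 -1.    ] F [-0.1 -0.3 -0.2] w 88.4
row [-0.03, 0.037, 0.449] [-0.024, -0.041, -0.075] t 44.25 dist 18.059729281816065
```

```bash
python3 -m jog '[[0,0,0.2,0,0,-0.07],[0,0,0.4,0,0,-0.07],[0,0,0.46,0,0,-0.07],[0,0,0.46,0,0,-0.07]]' 0.95;python3 h.py 437.6 301.4 27 178.25
```

```text
time: 44.58
eef_pos: [437.9, 300.3, 28.7]
tool_rot: [[-1.0, 0.03, -0.0], [0.03, 1.0, -0.0], [0.0, -0.0, -1.0]]
contact_force: [-0.3, 0.5, -0.6]
grip_width: 88.1
t 44.58 p [437.9 300.3  28.7] yaw 178.27 tilt [-3.e-04 -1.e-04 -1.e+00] F [-0.3  0.5 -0.6] w 88.1
row [0.009, 0.028, 0.043] [-0.001, -0.003, 0.003] t 44.58 dist 2.0708148707651435
```

```bash
python3 -m jog '[[0,0.02,0.045,0,0,0],[0,0.02,0.045,0,0,0],[0,0.02,0.045,0,0,0],[0,0.02,0.045,0,0,0],[0,0.02,0.045,0,0,0],[0,0.02,0.045,0,0,0],[0,0.02,0.045,0,0,0],[0,0.02,0.045,0,0,0]]' 0.3;python3 h.py;python3 -m jog '[[0,0,0,0,0,0],[0,0,0,0,0,0],[0,0,0,0,0,0]]' ;python3 h.py
```

```text
time: 45.25
eef_pos: [438.0, 301.1, 27.2]
tool_rot: [[-1.0, 0.03, 0.0], [0.03, 1.0, 0.0], [-0.0, 0.0, -1.0]]
contact_force: [0.1, -0.2, 0.8]
grip_width: 50.1
t 45.25 p [438.  301.1  27.2] yaw 178.3 tilt [ 1.e-04  0.e+00 -1.e+00] F [ 0.1 -0.2  0.8] w 50.1
time: 45.5
eef_pos: [438.0, 301.1, 27.1]
tool_rot: [[-1.0, 0.03, 0.0], [0.03, 1.0, 0.0], [-0.0, 0.0, -1.0]]
contact_force: [-0.2, -0.4, 3.2]
grip_width: 49.8
t 45.5 p [438.  301.1  27.1] yaw 178.29 tilt [ 1.e-04  0.e+00 -1.e+00] F [-0.2 -0.4  3.2] w 49.8
```

Squeezed to 50 mm, square. Release, lift, and look from above.

```bash
python3 -m jog '[[0,0,0,0,0,0],[0,0,0,0,0,0],[0,0,0,0,0,0],[0,0,0,0,0,0],[0,0,0,0,0,0]]' 0.9;python3 -m jog '[[0,0,-0.5,0,0,0],[0,0,-1.3,0,0,0],[0,0,-2,0,0,0],[-0.8,0,-2.6,0,0,0],[-1.6,0,-2.6,0,0,0],[-1.8,0,-2.6,0,0,0],[-1.8,0,-2.6,0,0,0],[-1.8,0,-2.6,0,0,0]]'
python3 - <<'E'
from h import *
st();P,im=snap("wrist","w26");st();snap("scene","s26",(200,250,400,400),4)
cv2.imwrite("pics/w26a.png",cv2.resize(im[30:270,230:410],None,fx=2.5,fy=2.5,interpolation=cv2.INTER_CUBIC))
E
```

```text
time: 45.92
eef_pos: [438.0, 301.1, 27.0]
tool_rot: [[-1.0, 0.03, -0.0], [0.03, 1.0, -0.0], [0.0, -0.0, -1.0]]
contact_force: [-0.5, 0.3, -0.4]
grip_width: 78.7
time: 46.58
eef_pos: [509.1, 298.6, 130.1]
tool_rot: [[-1.0, 0.03, -0.002], [0.03, 1.0, -0.001], [0.002, -0.001, -1.0]]
contact_force: [-1.2, -0.4, 0.4]
grip_width: 83.8
t 46.58 p [509.1 298.6 130.1] yaw 178.26 tilt [-1.8e-03 -7.0e-04 -1.0e+00] F [-1.2 -0.4  0.4] w 83.8
t 46.63 p [508.6 298.7 130.1] yaw 178.29 tilt [-2.1e-03 -9.0e-04 -1.0e+00] F [ 0.3  0.3 -0. ] w 83.5
```

View pics/w26a.png

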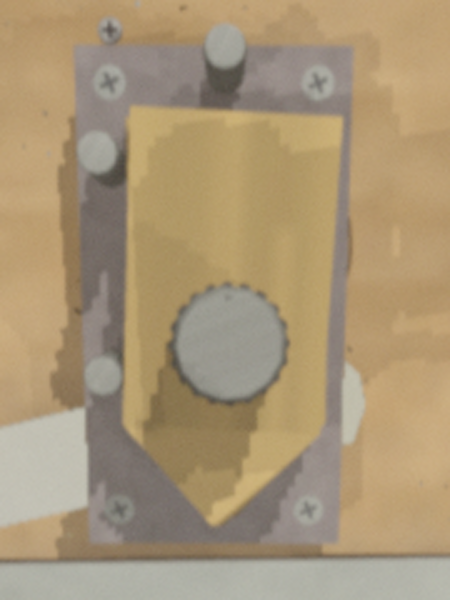

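View pics/s26.png

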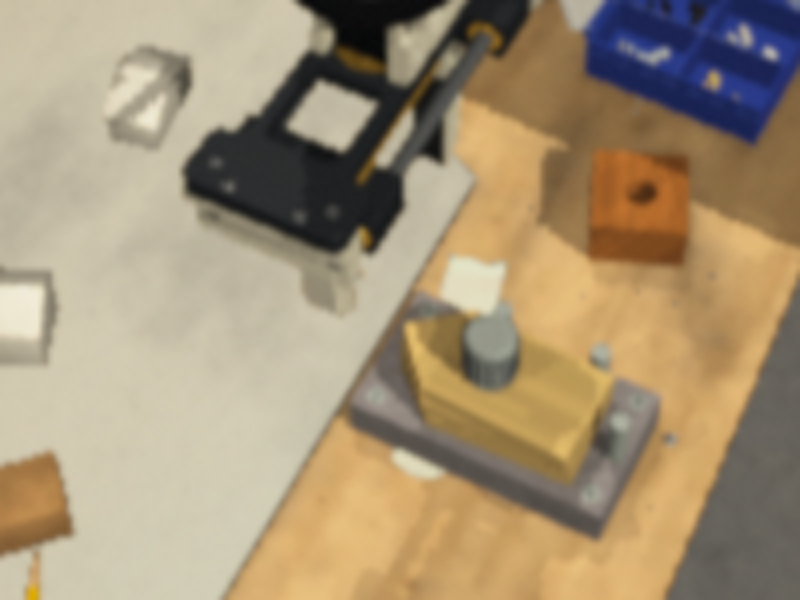

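Run:
```python
from h import *
x,y=j2w(-32,60);print(x,y);plan(x,y,110,88.2)
```

```text
413.14723588581455 358.9492478729171
row [2.427, 1.433, 0.51] [-0.021, -0.007, 15.019] t 46.68 dist 114.55855262772172
```

```bash
python3 -m jog '[[2.43,1.43,0,0,0,15],[2.43,1.43,0,0,0,15],[2.43,1.43,0,0,0,15],[2.43,1.43,0.5,0,0,15],[2.43,1.43,0.5,0,0,15],[2.43,1.43,0.5,0,0,15],[2.43,1.43,0.5,0,0,15],[2.43,1.43,0.5,0,0,15]]' 0;python3 h.py 413 359 60 88.25
```

```text
time: 47.35
eef_pos: [413.2, 358.9, 110.7]
tool_rot: [[-0.517, 0.856, -0.001], [0.856, 0.517, -0.001], [-0.0, -0.001, -1.0]]
contact_force: [0.2, -0.9, -0.5]
grip_width: 34.8
t 47.35 p [413.2 358.9 110.7] yaw 121.13 tilt [-1.1e-03 -7.0e-04 -1.0e+00] F [ 0.2 -0.9 -0.5] w 34.8
row [0.004, -0.0, 1.267] [-0.012, 0.004, 5.48] t 47.35 dist 50.67654448817467
```

```bash
python3 -m jog '[[0,0,0.2,0,0,5.48],[0,0,0.5,0,0,5.48],[0,0,0.9,0,0,5.48],[0,0,1.3,0,0,5.48],[0,0,1.7,0,0,5.48],[0,0,2.05,0,0,5.48],[0,0,2.05,0,0,5.48],[0,0,2.05,0,0,5.48]]' 0;python3 h.py 413 345 26.5 88.25
```

```text
time: 48.02
eef_pos: [413.4, 358.7, 28.7]
tool_rot: [[0.024, 1.0, -0.002], [1.0, -0.024, -0.001], [-0.001, -0.002, -1.0]]
contact_force: [0.3, 0.5, 0.2]
grip_width: 0.5
t 48.02 p [413.4 358.7  28.7] yaw 88.62 tilt [-0.0016 -0.0011 -1.    ] F [0.3 0.5 0.2] w 0.5
row [-0.344, -0.003, 0.056] [-0.015, 0.011, 0.062] t 48.02 dist 13.935150879196758
```

```bash
python3 -m jog '[[-0.1,0,0.04,0,0,0.04],[-0.2,0,0.05,0,0,0.04],[-0.3,0,0.05,0,0,0.04],[-0.4,0,0.05,0,0,0.04],[-0.5,0,0.05,0,0,0.04],[-0.55,0,0.05,0,0,0.04],[-0.58,0,0.05,0,0,0.04]]';python3 -c "
from h import *
st();s=r.get_state();print(w2j(*s['eef_pos'][:2]))";python3 -m jog '[[-0.03,0,0,0,0,0],[-0.06,0,0,0,0,0],[-0.06,0,0,0,0,0]]';python3 -c "
from h import *
st();s=r.get_state();print(w2j(*s['eef_pos'][:2]))"
```

```text
time: 48.6
eef_pos: [414.0, 335.5, 27.2]
tool_rot: [[0.03, 1.0, 0.0], [1.0, -0.03, 0.0], [0.0, 0.0, -1.0]]
contact_force: [-1.5, 3.2, 1.1]
grip_width: 0.5
t 48.6 p [414.  335.5  27.2] yaw 88.29 tilt [ 1.e-04  3.e-04 -1.e+00] F [-1.5  3.2  1.1] w 0.5
[-30.45182388  36.61563969]
time: 48.85
eef_pos: [414.3, 334.9, 27.4]
tool_rot: [[0.03, 1.0, 0.002], [1.0, -0.03, 0.003], [0.003, 0.002, -1.0]]
contact_force: [-2.3, 11.3, -0.8]
grip_width: 0.3
t 48.85 p [414.3 334.9  27.4] yaw 88.28 tilt [ 0.0016  0.0029 -1.    ] F [-2.3 11.3 -0.8] w 0.3
[-30.1095537   35.97725872]
```

```bash
python3 -m jog '[[-0.03,0,0,0,0,0],[-0.05,0,0,0,0,0],[-0.05,0,0,0,0,0]]';python3 -c "
from h import *
st();s=r.get_state();print(w2j(*s['eef_pos'][:2]));snap('wrist','w27')"; python3 -m jog '[[0.4,0,0,0,0,0],[0.6,0,-0.3,0,0,0],[0.6,0,-1.2,0,0,0],[0.6,0,-2.2,0,0,0],[-0.4,0.5,-2.6,0,0,0],[-1.4,0.8,-2.6,0,0,0],[-2.4,0.8,-2.6,0,0,0],[-2.7,0.8,-2.6,0,0,0]]'
python3 - <<'E'
from h import *
st();P,im=snap("wrist","w28");st();cv2.imwrite("pics/w28a.png",cv2.resize(im[90:270,220:420],None,fx=3.3,fy=3.3,interpolation=cv2.INTER_CUBIC))
E
```

```text
time: 49.1
eef_pos: [414.5, 334.7, 27.8]
tool_rot: [[0.03, 1.0, 0.003], [1.0, -0.03, 0.006], [0.006, 0.003, -1.0]]
contact_force: [-4.6, 22.9, -1.5]
grip_width: 0.7
t 49.1 p [414.5 334.7  27.8] yaw 88.26 tilt [ 0.0031  0.006  -1.    ] F [-4.6 22.9 -1.5] w 0.7
[-29.91061357  35.77745041]
time: 49.82
eef_pos: [442.6, 219.0, 131.3]
tool_rot: [[0.031, 1.0, 0.0], [1.0, -0.031, -0.001], [-0.001, 0.0, -1.0]]
contact_force: [-0.6, 0.6, -0.0]
grip_width: 0.2
t 49.82 p [442.6 219.  131.3] yaw 88.23 tilt [ 1.e-04 -7.e-04 -1.e+00] F [-0.6  0.6 -0. ] w 0.2
t 49.87 p [442.4 218.3 131.1] yaw 88.18 tilt [-6.0e-04 -1.1e-03 -1.0e+00] F [ 1.6 -0.3  0.1] w 0.6
```

View pics/w28.png

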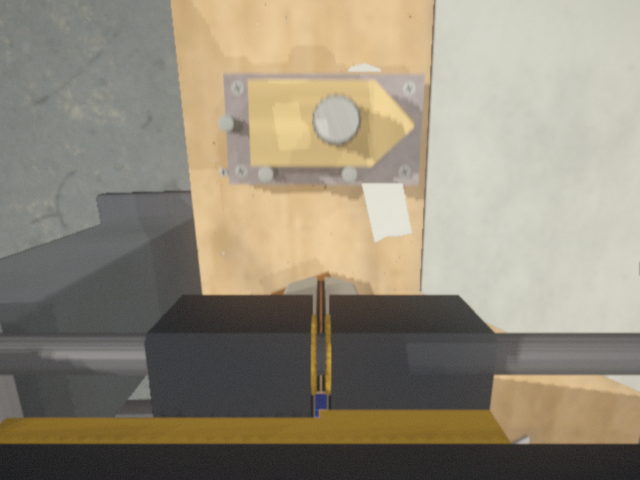

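Run:
```python
from h import *
snap("scene","s28",(280,310,390,400),7); st()
D=np.load("pics/w28.npz");cv2.imwrite("pics/w28a.png",cv2.resize(D["im"][60:200,210:430],None,fx=3.6,fy=3.6,interpolation=cv2.INTER_CUBIC))
```

```text
t 49.92 p [442.7 220.3 131.2] yaw 88.15 tilt [-1.e-04 -4.e-04 -1.e+00] F [ 0.2 -0.  -0.2] w 0.6
```

View pics/w28a.png

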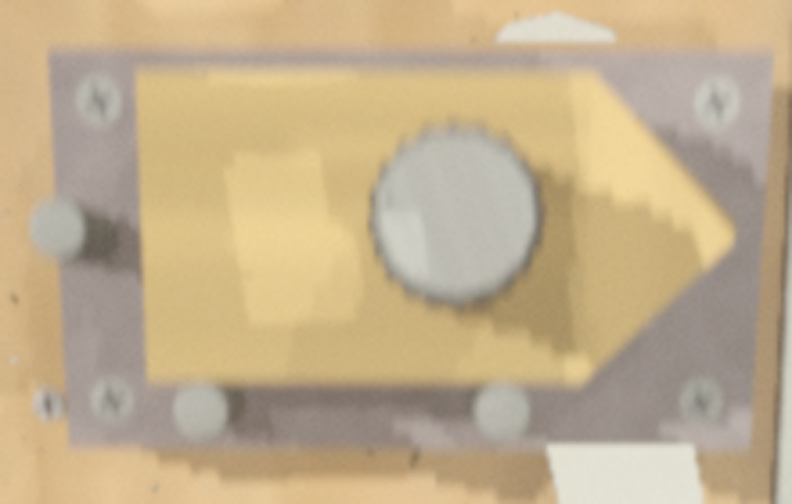

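View pics/s28.png

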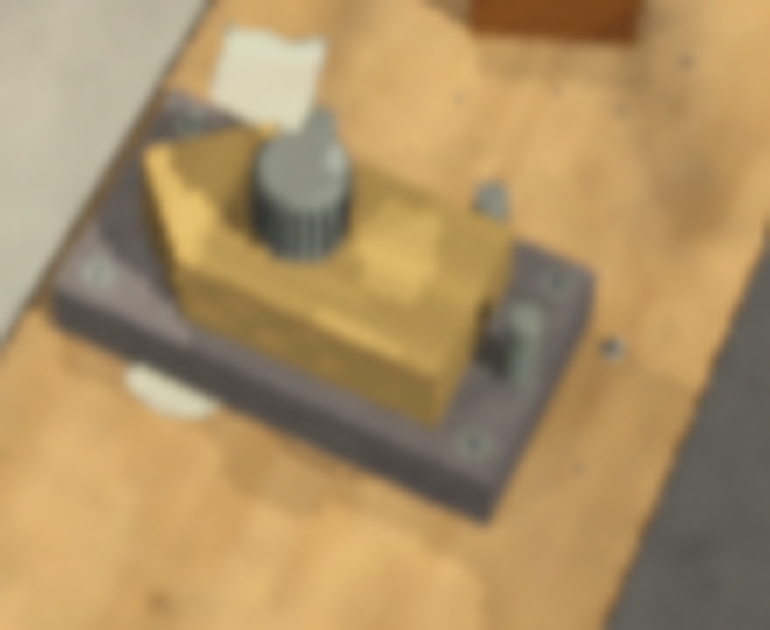

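The pack is flush and square: the top blank's edges run parallel to the jig's, from (137,70) to (595,70) and from (150,383) to (583,385). The pin's head sits flat on it and the arm is clear, so I'm handing in.

```bash
python3 -c "
from rig import order
print(order.sign_off())"
```

```text
the job is handed in; nothing more can be done
None
```

I laid the third blank on the pack and squared it to the dowels. I put the pin through all three blanks and slid it about 8.5 mm along the side dowels until it dropped into the bore. I handed the job in at about 50 s; no verdict is reported.

**Detours:**
- **First pin attempt:** this failed because blank_a was still about 2 mm out in y and the nose stopped on it. When I let go, the pin leaned about 13°. I took it out, stood it back in its block, and realigned the pack by squeezing it and pushing on the ridge. The second insertion went in freely.
- **Skew after the pin was home:** the pack was turned about 2.5° and a second squeeze did not correct it. I then pushed the foot end against the near side dowel with about 23 N.

**Last checks:**
- The top blank's edges are parallel to the jig to within about half a degree. The lower blanks look flush with it in the last pictures, but I did not measure them.
- The tool stopped at 55.3 mm when the pin went home, where about 55 mm was expected. The head looks flat on the pack and upright.
- The gripper was clear of everything at hand-in.
- No move went near the houses or the sanding block, and where they show in the later pictures they look untouched. I did not measure their positions again.

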